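Prove the latch of a specimen cassette, then turn it over onto its stand

TASK

The specimen mounts in the small lidded cassette have to be stored face down. Slide the cassette's bolt fully home over the lid, then test that it holds by lifting the cassette clear of the worktop by nothing but its lid handle, and set it down again. Then stand it on its hinged end on the worktop and let go, take it again another way, and lay it upside down, centred and lengthwise along the two rails of the inversion stand, without dropping it, with the lid handle hanging between the rails; keep the lid shut throughout and leave everything else where it is.

Things in the scene. Friction and masses are not known exactly. Their poses are not given: they have to be found in the camera images.
- cassette: The carrier: loose aluminium box 100 (x) x 60 (y) x 52 mm (z), walls 4 mm, clear lid 8 mm thick on top (60 mm high in all); 0.3 to 0.5 kg. Grip it across y on the long side walls (the lid is 4 mm narrower). Origin: centre of the underside. x points from the hinged end (x = -50) to the bolt end (x = +50), z from the underside to the lid. Starts right side up on the worktop, lid shut.
- hinge_end (a point): Centre of the flat end face of the cassette at x = -50 mm, 30 mm above the underside: the hinged end, on which the cassette can stand. The lid's hinge line runs along y at cassette x = -46, z = 52 mm.
- bracket_end (a point): Middle of the outer end of the bracket at the bolt end: cassette x = 76, z = 54 mm. The bracket is 28 mm wide in y and sticks out of the end wall from x = 50 to 76 mm, at z = 33 to 61 mm; the bolt slides on its top.
- cassette_center (a point): Centre of the cassette: on its z axis, 30 mm above the underside. Axes as the cassette's. The centre of mass lies within about 6 mm of it.
- lid (a joint): Angle of the clear lid about its hinge line: 0 shut, grows to 1.9 as it opens. Swings freely: without the bolt it opens when the handle is lifted. With the bolt home it still has about 0.02 rad of play.
- lid_handle: Steel bow handle fixed on the middle of the lid: a bar 46 mm long along the cassette's x, 12 mm wide in y, 12 mm high, on two posts; its top is 26 mm above the lid (86 mm above the cassette's underside). Origin: centre of its foot on the lid's upper face, above the middle of the cassette. Pinch it across y.
- bolt (a joint): Travel of the steel slide bolt towards the lid, along the cassette's -x: 0 fully withdrawn, 0.014 m fully home (stop). It starts withdrawn by varying amounts, clear of the lid. Home, its tongue lies 7 mm over the lid's edge. Slides against a friction of about 1.3 N and stays where it is left.
- bolt_stud (a point): Centre of the top of the bolt's stud, the upright steel block by which the bolt is pushed or pinched: 8 (x) x 12 (y) x 10 mm high, on the flat 14 mm wide bolt (top 66.5 mm above the cassette's underside). Its top stands 76.5 mm above the cassette's underside; its middle is at cassette x = 72 mm withdrawn and 58 mm home. Moves with the bolt.
- mount_1: A loose specimen mount inside the cassette: white disc 26 mm diameter, 11 mm high. Origin: centre of its underside.
- mount_2: The other loose specimen mount inside the cassette, alike.
- stand: Inversion stand, fixed to the worktop: a steel base plate 120 (x) x 84 (y) x 6 mm with two parallel aluminium rails along its x, each 100 mm long and 10 mm wide, their centre lines at y = -23 and +23 mm (36 mm free between them), tops 40 mm above the worktop. Origin: centre of its underside. The cassette may lie on it either way round.
- stand_top (a point): Point midway between the rails at the height of their tops (40 mm above the worktop); axes as the stand's, x along the rails.
- vial: Bystander: small round specimen vial with a black cap, 24 mm diameter, 60 mm tall, standing upright. Origin: centre of its underside.
- stopper: Bystander: brown conical rubber stopper, 33 mm diameter, 28 mm tall. Origin: centre of its underside.
- tape_roll: Bystander: roll of tan adhesive tape lying flat, 85 mm diameter, 19 mm high. Origin: centre of its underside.
- calculator: Bystander: dark pocket calculator, 125 x 72 x 15 mm, lying flat. Origin: centre of its underside.
- screwdriver: Bystander: screwdriver with a yellow handle, 157 mm long (along its y axis), 29 mm thick, lying. Origin: underside, middle.
- tweezers: Bystander: thin metal tweezers, 126 mm long (along its y axis), 10 mm high, lying. Origin: underside, middle.
- mouse: Bystander: black computer mouse, 108 x 62 x 32 mm. Origin: centre of its underside.
- adapter_plug: Bystander: pale mains adapter plug, 40 x 63 x 42 mm. Origin: centre of its underside.

How it is judged (in metres and radians):
On the way, in this order (a step that is already met when the one before it is completed fails the run):
1. the bolt is fully home (at least 12.5 of its 14 mm) and the lid shut, the cassette still standing upright on the worktop (value of joint bolt above 0.0125 m and value of joint lid below 0.06 rad and angle between cassette's own z axis and vertical below 0.1 rad and height (world z) of cassette below 0.006 m), for 0.1 s.
2. the tug: the cassette hangs from its lid handle, its underside at least 8 mm off the worktop, about level, bolt home and lid held shut (under 0.06 rad), the fingers on the handle (contact force between the fingers and lid_handle above 2 N and height (world z) of cassette_center above 0.038 m and height (world z) of cassette above 0.008 m and angle between cassette's own z axis and vertical below 0.35 rad and value of joint lid below 0.06 rad and value of joint bolt above 0.0115 m), for 0.2 s.
3. the cassette is set down on the worktop again right side up, still bolted (height (world z) of cassette below 0.004 m and angle between cassette's own z axis and vertical below 0.06 rad and value of joint bolt above 0.0115 m and value of joint lid below 0.06 rad), for 0.1 s.
4. the cassette stands by itself on its hinged end on the worktop, at rest, untouched by the robot (angle between cassette's own x axis and vertical below 0.08 rad and height (world z) of cassette_center below 0.056 m and height (world z) of bolt_stud above 0.09 m and contact force between the fingers and cassette below 0.1 N and linear speed of cassette below 0.03 m/s and angular speed of cassette below 0.3 rad/s), for 0.2 s.
At the end, for the whole second after the job is handed in: The cassette lies upside down on the stand's rails, within 0.1 rad of flat, its centre within 18 mm of the stand's in plan and its length within 0.2 rad of the rails (either way round), at rest and released, the lid shut, the bolt home (at least 11.5 mm) and both mounts inside (z of cassette_center in the frame of stand_top between 0.024 and 0.036 m and horizontal distance between cassette_center and stand_top below 0.018 m and angle between the x axis of cassette and the x axis of stand, either way round below 0.2 rad and angle between cassette's own z axis and vertical above 3.04 rad and height (world z) of cassette above 0.09 m and value of joint lid below 0.06 rad and value of joint bolt above 0.0115 m and distance between each of mount_1, mount_2 and cassette_center below 0.062 m and contact force between the fingers and cassette below 0.1 N and linear speed of cassette below 0.03 m/s and angular speed of cassette below 0.3 rad/s); the robot touches nothing.
It fails at once if the lid comes open (value of joint lid above 0.25 rad).
It fails at once if a mount leaves the cassette (distance between any of mount_1, mount_2 and cassette_center above 0.08 m).
It fails at once if the cassette is dropped or rammed onto the stand (over 60 N between them) (contact force between cassette and stand above 60 N).
It fails at once if a bystander is shifted by more than 25 mm (distance of any of vial, stopper, tape_roll, calculator, screwdriver, tweezers, mouse, adapter_plug from where it was at the start of the episode above 0.025 m).
It also fails if it takes over 72 s, if anything falls off the work surface, if the arm or the gripper's body presses on something with over 40 N, if the wrist force passes 120 N, or if a joint passes its speed limit or range.

ROBOT

A 6-joint arm with a two-finger parallel gripper is mounted at the origin on a cart in front of the work surface, level with it; the furniture and walls round the work are solid. World frame = base frame: x ahead of the robot, y to its left, z up, the work surface at z = 0. Lengths are in mm, angles in rad, forces in N, time in s.
With the tool pointing down it reaches from about 300 to 775 mm from the base axis. Payload 14.6 kg.
Tool frame: the origin (TCP) lies at the very end of the fingers, on their centre line; the grasp point (between the pads) lies 19 mm behind it; z points along the fingers, y is the line along which they close (so a half turn about z gives the same grasp; the last joint's range is limited). The gripper opens to 94 mm and grips with 3 to 60 N. Pads are 16 mm wide; open, the fingers measure 119 mm over their backs; the gripper's body (75 mm by 177 mm) begins 78 mm behind the grasp point.
Start: joints at [1.092, 0.3, 1.521, -0, 1.321, -0.067], TCP at [220.139, 504.012, 205.446] pointing down, gripper open.
Joint ranges: [-3.03, 3.03], [-0.79, 2.21], [0.23, 2.52], [-1.04, 4.18], [0, 3.07], [-2.55, 2.55]. Speed limits (rad/s): [2.22, 2.22, 2.57, 3.14, 3.14, 3.14].

INTERFACE

Orientations are given as [roll, pitch, yaw] about the fixed x, y, z axes, in that order (R = Rz(yaw) Ry(pitch) Rx(roll)).
In Python, from cell import manip, camera, get_calibration gives the robot as it stands.
- The arm moves only by the tool arm_command, never from a script. Its argument "targets" is a list of rows, each an object of numbers: "hand": the opening, from -1 (shut) to 1 (fully open), so that 0 is half open; "x", "y", "z": the shift along the tool's x, y, z in m; "yaw": the turn about the tool's z in rad. In form: [{"hand": .., "x": .., "y": .., "z": .., "yaw": ..}, ...]. A call has 1 to 10 rows; each row shifts and turns the commanded pose from where the row before left it, along the tool's axes as they then stand; what a row does not reach is not made up. A row lasts 1/10 s, in which the tool goes at most 50 mm and 8.59 degrees, less where a joint would pass 70% of its speed; a pose out of reach is approached as far as the arm can. A call is refused whole if a number of a shift passes 0.05 or a number of a turn 0.15, either way. A call with a gripper value outside its range is refused whole. The fingers move at their own pace and stop on an object; "newtons" is the grip in N (left out, the last holds). Time passes only in rows, so rows that do not move let the fingers close. It gives the time, the measured TCP pose, the force, the opening and the grip force at its end, in the units of the state.
- manip.read_state(): the state, without advancing time (a new reading comes with each control period).
- camera(name): name is "scene" or "top" or "wrist"; returns the picture (400x640x3 uint8, red, green, blue); there is no depth.
- get_calibration(name): a dict with "K" (3x3 intrinsics, pixels), "cam_to_world" (4x4, takes a point from camera to world coordinates). Camera axes: x right, y up, looking along -z (the intrinsics and any distortion apply to the point x, -y, -z); pixel columns grow to the right and rows downward; lengths in mm; the calibration is good to about 2 mm. The wrist camera is an equidistant fisheye: a pixel r from the principal point sees the ray r / f radians off the axis. A picture is of the moment at which its call begins: read the wrist's pose just before it. get_calibration takes no time and is no camera call; for the wrist camera it gives the pose at the moment of the call.
- manip.sign_off(): hands the job in; it is judged then, once.
The state is a dict: "clock": time; "joints": joint angles; "qd": joint speeds; "effort": joint torques, N m; "eef_pos": TCP position; "eef_rot": TCP orientation; "wrist_force": force on the tool from outside, world axes, zero at the start; "moment": the same for the moment, N m; "finger_gap": finger opening in mm; "finger_force": force on a finger pad.
Only numpy, scipy, OpenCV 4.12 (cv2) and the standard library are available. Lean on these libraries where they do the work, as an engineer would, in place of code of your own. Each camera call takes 0.05 s, during which the arm holds its last target. There are 200 camera calls.

## Working session

There is one attempt and no reset: what is moved stays moved. The work goes in short steps, Python scripts to look and compute and a tool call to move; the robot and the scene stay as the last step left them, time stands still between calls to the robot, and variables do not carry over. Pictures are saved under pics/ and viewed, at most 10 in all, crops included, and the job is handed in when it is done.

Besides the shell and the picture viewer there is one more tool, called after "Emit:" as name([rows], argument=value, ...), one row to a line, values as JSON. arm_command: Moves the arm, as the interface text tells. Its arguments: {"type":"object","properties":{"targets":{"type":"array"},"newtons":{"type":"number"}},"required":["targets"]}

```bash
mkdir -p pics; ls
python3 - <<'E'
from cell import manip,camera,get_calibration
import cv2,numpy as np
print(manip.read_state())
for n in("scene","top"):
    im=camera(n); cv2.imwrite(f"pics/{n}0.png",im[:,:,::-1])
    c=get_calibration(n); print(n,{k:np.round(v,4).tolist() if not isinstance(v,str) else v for k,v in c.items()})
E
```

```text
pics
{'clock': 0.0, 'joints': array([ 1.09239698e+00,  3.00463335e-01,  1.52158355e+00, -1.32042786e-05,
        1.32069435e+00, -6.65834927e-02]), 'qd': array([ 0.00058846,  0.00073969, -0.00058151, -0.00041494, -0.00132335,
        0.00051626]), 'effort': array([-1.25514340e-03, -5.31795502e+01, -3.52747858e+01,  7.07269949e-02,
        2.42416654e-02, -9.89131900e-05]), 'eef_pos': array([220.02701887, 503.78478637, 204.88954265]), 'eef_rot': array([-3.14044577e+00, -6.36587452e-05,  2.72978003e+00]), 'wrist_force': array([0.29458654, 0.94245335, 0.62352243]), 'moment': array([-0.0073638 ,  0.05983604,  0.0242138 ]), 'finger_force': 0.0, 'finger_gap': 93.74009162373115}
scene {'K': [[391.0994, 0.0, 311.2223], [0.0, 391.0994, 199.0703], [0.0, 0.0, 1.0]], 'cam_to_world': [[0.7522, 0.2923, -0.5906, -232.0931], [-0.6586, 0.3047, -0.688, -911.7434], [-0.0212, 0.9065, 0.4217, 642.178], [0.0, 0.0, 0.0, 1.0]]}
top {'K': [[386.1825, 0.0, 324.0], [0.0, 386.1825, 199.0069], [0.0, 0.0, 1.0]], 'cam_to_world': [[0.0022, 0.9851, -0.1718, 335.42], [-1.0, 0.0015, -0.0042, 14.8146], [-0.0039, 0.1718, 0.9851, 1157.0124], [0.0, 0.0, 0.0, 1.0]]}
```

View pics/top0.png

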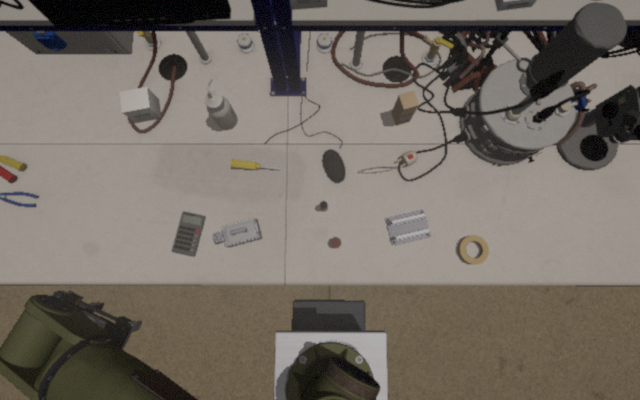

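View pics/scene0.png

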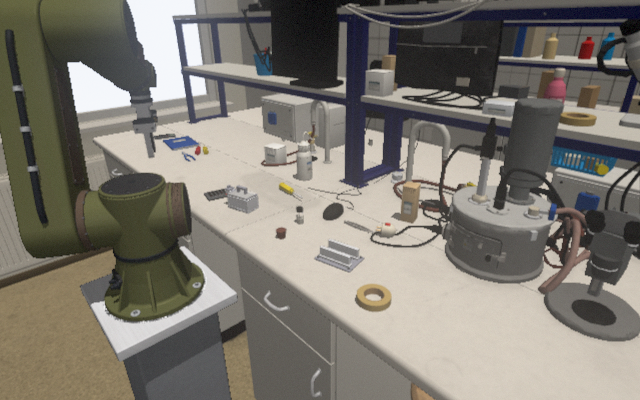

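```bash
cat > h.py <<'E'
import numpy as np,cv2
from cell import manip,camera,get_calibration
def ray(cal,u,v,fish=False):
    K=np.array(cal["K"]);T=np.array(cal["cam_to_world"])
    a=(u-K[0,2])/K[0,0];b=(v-K[1,2])/K[1,1]
    if fish:
        r=np.hypot(a,b); s=np.sin(r)/max(r,1e-9); d=np.array([a*s,-b*s,-np.cos(r)])
    else: d=np.array([a,-b,-1.])
    return T[:3,3],T[:3,:3]@d
def at(cal,u,v,z,fish=False):
    o,d=ray(cal,u,v,fish); return np.round(o+d*(z-o[2])/d[2],1)
def proj(cal,p,fish=False):
    K=np.array(cal["K"]);T=np.array(cal["cam_to_world"]); q=T[:3,:3].T@(np.array(p,float)-T[:3,3])
    x,y,w=q[0],-q[1],-q[2]
    if fish:
        r=np.hypot(x,y);t=np.arctan2(r,w);x,y=x/r*t,y/r*t
    else: x,y=x/w,y/w
    return np.array([K[0,0]*x+K[0,2],K[1,1]*y+K[1,2]])
E
python3 - <<'E'
from h import *
im=cv2.imread("pics/top0.png"); c=get_calibration("top")
a=cv2.resize(im[205:260,165:275],None,fx=7,fy=7,interpolation=cv2.INTER_CUBIC)
b=cv2.resize(im[205:250,375:440],None,fx=3,fy=3,interpolation=cv2.INTER_CUBIC)
o=np.zeros((a.shape[0]+b.shape[0],a.shape[1],3),np.uint8);o[:a.shape[0]]=a;o[a.shape[0]:,:b.shape[1]]=b
cv2.imwrite("pics/top0z.png",o)
for n,u,v,z in(("cass",238,233,80),("stand",408,228,20),("brk",216,239,60),("vial",322,206,30),("stop",335,243,14)): print(n,at(c,u,v,z))
w=get_calibration("wrist");print(w)
E
```

```text
cass [426.6 259.2  80. ]
stand [ 447.3 -228.2   20. ]
brk [411.2 325.4  60. ]
vial [511.   25.5  30. ]
stop [403.3 -13.   14. ]
{'K': array([[309.70691629,   0.        , 316.97538338],
       [  0.        , 309.70691629, 200.1370329 ],
       [  0.        ,   0.        ,   1.        ]]), 'cam_to_world': array([[ 3.99636511e-01, -8.80085767e-01, -2.56397548e-01,
         1.44768726e+02],
       [ 9.16672455e-01,  3.83225255e-01,  1.13357907e-01,
         5.36231661e+02],
       [-1.50666443e-03, -2.80334528e-01,  9.59901184e-01,
         3.83371753e+02],
       [ 0.00000000e+00,  0.00000000e+00,  0.00000000e+00,
         1.00000000e+00]])}
```

View pics/top0z.png

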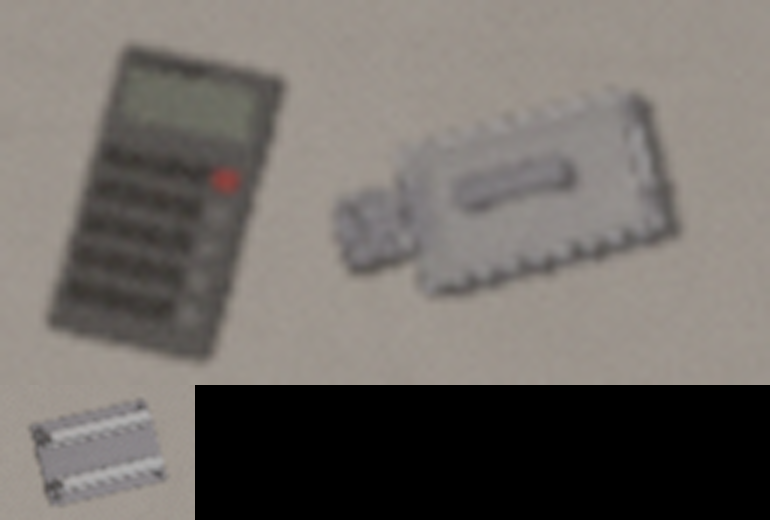

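Emit:
arm_command([
  {"yaw": 0.133},
  {"yaw": 0.133},
  {"yaw": 0.133},
  {"yaw": 0.133},
  {"yaw": 0.133},
  {"yaw": 0.133},
  {"yaw": 0.132},
])

```text
schema error: expected keys hand, x, y, z, yaw
```

Emit:
arm_command([
  {"x": -0.03, "y": 0.015},
  {"x": -0.03, "y": 0.015},
  {"x": -0.03, "y": 0.015},
  {"x": -0.03, "y": 0.015},
  {"x": -0.03, "y": 0.015},
  {"x": -0.03, "y": 0.015},
  {"x": -0.03, "y": 0.015},
  {"x": -0.03, "y": 0.014},
  {"x": -0.03, "y": 0.014},
  {"x": -0.025, "y": 0.014},
])

```text
schema error: expected keys hand, x, y, z, yaw
```

Emit:
arm_command([
  {"x": 0},
  {"x": 0},
  {"x": 0},
])

```text
schema error: expected keys hand, x, y, z, yaw
```

Run:
```python
from h import *
s=manip.read_state();print(s["clock"],s["eef_pos"],s["eef_rot"],s["joints"])
c=get_calibration("wrist");np.save("w1.npy",c["cam_to_world"])
im=camera("wrist")[:,:,::-1];cv2.imwrite("pics/w1.png",im)
```

```text
0.1 [220.04052704 503.80776723 204.93230301] [-3.14053303e+00 -4.18354353e-05  2.72979884e+00] [ 1.09240229e+00  3.00435795e-01  1.52151818e+00 -2.97004950e-05
  1.32069874e+00 -6.65928801e-02]
```

View pics/w1.png

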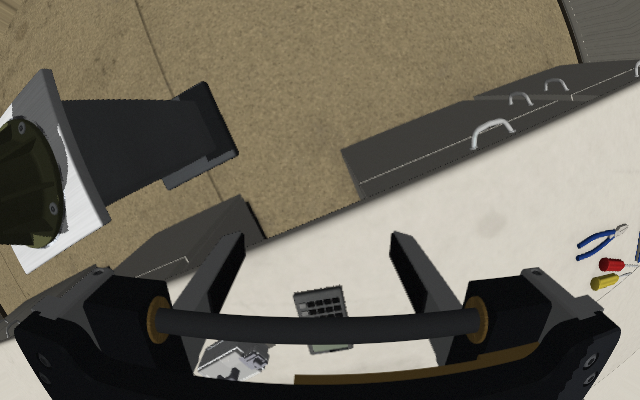

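Emit:
arm_command([
  {"hand": 1, "x": 0, "y": 0, "z": 0, "yaw": 0.133},
  {"hand": 1, "x": 0, "y": 0, "z": 0, "yaw": 0.133},
  {"hand": 1, "x": 0, "y": 0, "z": 0, "yaw": 0.133},
  {"hand": 1, "x": 0, "y": 0, "z": 0, "yaw": 0.133},
  {"hand": 1, "x": 0, "y": 0, "z": 0, "yaw": 0.133},
  {"hand": 1, "x": 0, "y": 0, "z": 0, "yaw": 0.133},
  {"hand": 1, "x": 0, "y": 0, "z": 0, "yaw": 0.132},
])

```text
clock: 0.85
eef_pos: [220.1, 503.9, 205.2]
eef_rot: [-3.141, 0.0, 1.794]
wrist_force: [-0.9, -0.3, 0.1]
finger_gap: 94.4
finger_force: 0.0
```

Emit:
arm_command([
  {"hand": 1, "x": -0.038, "y": 0.015, "z": 0, "yaw": 0},
  {"hand": 1, "x": -0.038, "y": 0.015, "z": 0, "yaw": 0},
  {"hand": 1, "x": -0.038, "y": 0.015, "z": 0, "yaw": 0},
  {"hand": 1, "x": -0.038, "y": 0.015, "z": 0, "yaw": 0},
  {"hand": 1, "x": -0.038, "y": 0.015, "z": 0, "yaw": 0},
  {"hand": 1, "x": -0.038, "y": 0.015, "z": 0, "yaw": 0},
  {"hand": 1, "x": -0.038, "y": 0.015, "z": 0, "yaw": 0},
  {"hand": 1, "x": -0.038, "y": 0.015, "z": 0, "yaw": 0},
  {"hand": 1, "x": -0.038, "y": 0.015, "z": 0, "yaw": 0},
  {"hand": 1, "x": -0.038, "y": 0.015, "z": 0, "yaw": 0},
])

```text
clock: 1.85
eef_pos: [453.1, 166.4, 205.4]
eef_rot: [-3.142, -0.0, 1.8]
wrist_force: [0.9, 0.5, 0.2]
finger_gap: 94.1
finger_force: 0.0
```

Emit:
arm_command([
  {"hand": 1, "x": 0, "y": 0, "z": 0, "yaw": 0},
  {"hand": 1, "x": 0, "y": 0, "z": 0, "yaw": 0},
  {"hand": 1, "x": 0, "y": 0, "z": 0, "yaw": 0},
])

```text
clock: 2.15
eef_pos: [452.0, 168.6, 205.3]
eef_rot: [-3.141, -0.0, 1.8]
wrist_force: [-0.2, 0.6, 0.2]
finger_gap: 93.6
finger_force: 0.0
```

Run:
```python
from h import *
s=manip.read_state();print(s["clock"],s["eef_pos"],s["eef_rot"],s["joints"])
c=get_calibration("wrist");np.save("w1.npy",c["cam_to_world"])
im=camera("wrist")[:,:,::-1];cv2.imwrite("pics/w1b.png",im)
cv2.imwrite("pics/w1z.png",cv2.resize(im[60:310,160:480],None,fx=2.4,fy=2.4,interpolation=cv2.INTER_CUBIC))
```

```text
2.15 [452.00101748 168.64502815 205.34478942] [-3.14126160e+00 -1.25006916e-04  1.80043758e+00] [2.81093069e-01 1.49165187e-01 1.70577370e+00 1.47779671e-04
 1.28697796e+00 5.14103921e-02]
```

View pics/w1z.png

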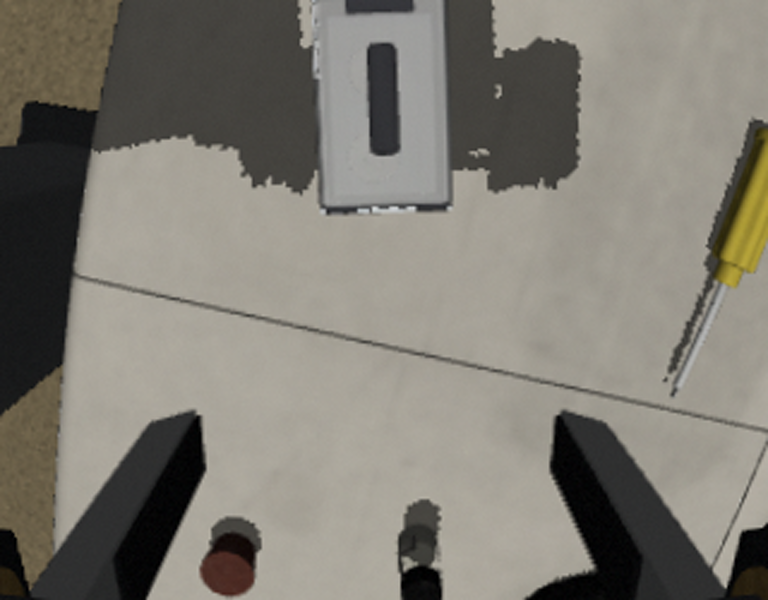

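Run:
```python
from h import *
im=cv2.imread("pics/w1b.png");c={"K":get_calibration("wrist")["K"],"cam_to_world":np.load("w1.npy")}
cv2.imwrite("pics/w1y.png",cv2.resize(im[0:160,260:380],None,fx=3.7,fy=3.7,interpolation=cv2.INTER_CUBIC))
g=cv2.cvtColor(im,cv2.COLOR_BGR2GRAY)
m=(g<85).astype(np.uint8);m[:74]=0;m[130:]=0;m[:,:300]=0;m[:,340:]=0
n,l,st,ce=cv2.connectedComponentsWithStats(m)
for i in range(1,n):
    if st[i,4]>100:
        pts=cv2.findContours((l==i).astype(np.uint8),0,1)[0][0]
        box=cv2.boxPoints(cv2.minAreaRect(pts));print(st[i],ce[i]);P=[at(c,u,v,86,True) for u,v in box];print(box.tolist(),P,np.mean(P,0))
# lid corners
for u,v in((318,0),(315,0)):pass
for n,u,v,z in(("lidL",160+322/2.4,60+205/2.4,60),("lidR",160+450/2.4,60+205/2.4,60)):print(n,at(c,u,v,z,True))
# stand from top
t=get_calibration("top");
for u,v in((165,0),):pass
```

```text
[313  78  14  47 550] [319.12181818 100.94545455]
[[311.95880126953125, 78.0927734375], [324.07012939453125, 77.54226684570312], [326.1732177734375, 123.81031799316406], [314.0618896484375, 124.36082458496094]] [array([420.9, 278.7,  86. ]), array([431.9, 281.8,  86. ]), array([444.1, 238.8,  86. ]), array([433. , 235.7,  86. ])] [432.475 258.75   86.   ]
lidL [417.6 208.3  60. ]
lidR [472.1 221.2  60. ]
```

View pics/w1y.png

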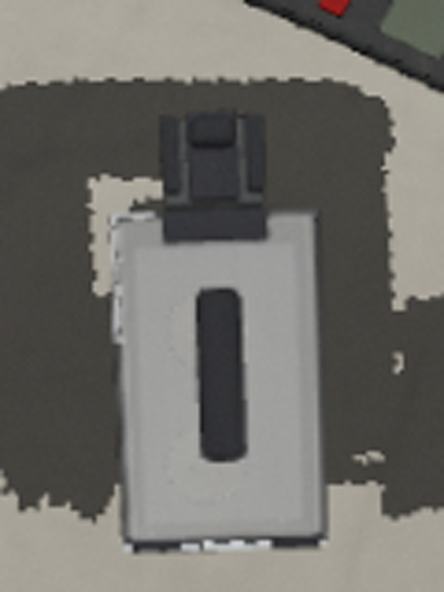

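Run:
```python
from h import *
c={"K":get_calibration("wrist")["K"],"cam_to_world":np.load("w1.npy")}
def z(u,v,h): return at(c,260+u/3.7,v/3.7,h,True)
h=np.array([432.5,258.75])
s=(z(191,133,76.5)+z(235,132,76.5))/2; print("stud mid",s,z(213,115,76.5),z(213,147,76.5))
d=z(213,131,76.5)[:2]-h;print(np.hypot(*d),np.arctan2(d[1],d[0]))
# cassette end corners hinge (lid top, x=-48?) and lid sides
for a,b in(((124,520),(125,330)),((325,520),(319,300))):
    p,q=z(*a,60),z(*b,60);print(p,q,np.arctan2(*(q-p)[1::-1]))
for a in((162,205),(266,205),(162,118),(266,118)): print(z(*a,61))
```

```text
stud mid [415.9  323.15  76.5 ] [414.7 328.   76.5] [416.8 319.1  76.5]
66.86892028438922 1.8232104713175965
[415.8 213.2  60. ] [404.2 265.9  60. ] 1.7874552251246463
[471.1 226.3  60. ] [454.7 286.6  60. ] 1.8363466216750526
[406.1 302.9  61. ]
[434.1 309.5  61. ]
[400.2 328.   61. ]
[428.3 334.6  61. ]
```

Emit:
arm_command([
  {"hand": -0.3, "x": 0.035, "y": 0, "z": 0.01, "yaw": -0.015},
  {"hand": -0.3, "x": 0.04, "y": 0, "z": 0.02, "yaw": 0},
  {"hand": -0.3, "x": 0.04, "y": 0, "z": 0.02, "yaw": 0},
  {"hand": -0.3, "x": 0.03, "y": 0, "z": 0.02, "yaw": 0},
  {"hand": -0.3, "x": 0.014, "y": 0, "z": 0.01, "yaw": 0},
  {"hand": -0.3, "x": 0, "y": 0, "z": 0, "yaw": 0},
  {"hand": -0.3, "x": 0, "y": 0, "z": 0, "yaw": 0},
])

```text
clock: 2.9
eef_pos: [414.8, 322.1, 126.1]
eef_rot: [3.141, 0.0, 1.815]
wrist_force: [0.5, -1.2, 0.2]
finger_gap: 41.4
finger_force: 0.0
```

Emit:
arm_command([
  {"hand": -0.3, "x": 0, "y": 0, "z": 0.02, "yaw": 0},
  {"hand": -0.3, "x": 0, "y": 0, "z": 0.014, "yaw": 0},
  {"hand": -0.3, "x": 0, "y": 0, "z": 0.01, "yaw": 0},
  {"hand": -0.3, "x": 0, "y": 0, "z": 0, "yaw": 0},
  {"hand": -0.3, "x": 0, "y": 0, "z": 0, "yaw": 0},
])

```text
clock: 3.4
eef_pos: [414.9, 322.3, 81.9]
eef_rot: [3.141, -0.0, 1.814]
wrist_force: [-1.0, -0.7, 0.1]
finger_gap: 33.1
finger_force: 0.0
```

Run:
```python
from h import *
s=manip.read_state();print(s["clock"],s["eef_pos"],s["eef_rot"],s["wrist_force"])
c=get_calibration("wrist")
im=camera("wrist")[:,:,::-1]
print(proj(c,[416.1,323.4,76.5],True),proj(c,s["eef_pos"],True))
cv2.imwrite("pics/w2.png",im[130:390,160:480])
cv2.imwrite("pics/w2.png",cv2.resize(im[150:390,180:460],None,fx=2.4,fy=2.4))
```

```text
3.4 [414.89727193 322.26065864  81.8843299 ] [ 3.14129569e+00 -8.96332591e-05  1.81439852e+00] [-0.95257933 -0.67047004  0.07866429]
[319.62945597 240.1159926 ] [317.40007956 244.71296578]
```

View pics/w2.png

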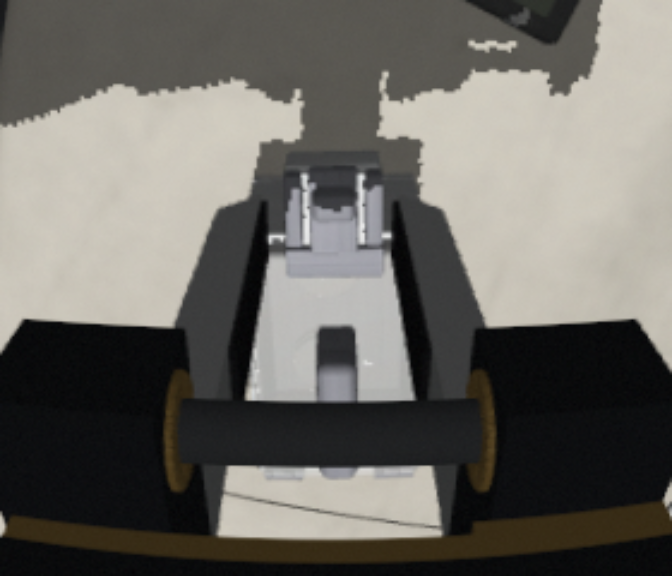

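Emit:
arm_command([
  {"hand": -0.3, "x": 0.002, "y": 0.001, "z": 0.008, "yaw": 0},
  {"hand": -0.3, "x": 0.002, "y": 0.001, "z": 0.004, "yaw": 0},
  {"hand": -0.3, "x": 0, "y": 0, "z": 0, "yaw": 0},
  {"hand": -1, "x": 0, "y": 0, "z": 0, "yaw": 0},
  {"hand": -1, "x": 0, "y": 0, "z": 0, "yaw": 0},
  {"hand": -1, "x": 0, "y": 0, "z": 0, "yaw": 0},
  {"hand": -1, "x": 0, "y": 0, "z": 0, "yaw": 0},
  {"hand": -1, "x": 0, "y": 0, "z": 0, "yaw": 0},
], newtons=12)

```text
clock: 4.25
eef_pos: [415.6, 326.8, 69.6]
eef_rot: [3.141, -0.0, 1.815]
wrist_force: [-0.3, 1.0, 0.6]
finger_gap: 11.5
finger_force: 12.0
```

Emit:
arm_command([
  {"hand": -1, "x": -0.001, "y": 0, "z": 0, "yaw": 0},
  {"hand": -1, "x": -0.001, "y": 0, "z": 0, "yaw": 0},
  {"hand": -1, "x": -0.001, "y": 0, "z": 0, "yaw": 0},
  {"hand": -1, "x": -0.001, "y": 0, "z": 0, "yaw": 0},
  {"hand": -1, "x": 0, "y": 0, "z": 0, "yaw": 0},
])

```text
clock: 4.75
eef_pos: [416.6, 322.8, 69.6]
eef_rot: [3.141, -0.0, 1.815]
wrist_force: [0.7, 0.2, 2.2]
finger_gap: 11.7
finger_force: 12.0
```

Run:
```python
from h import *
print([manip.read_state()["wrist_force"].round(1) for _ in range(3)])
im=camera("top")[:,:,::-1]; cv2.imwrite("pics/top1.png",im)
a=cv2.imread("pics/top0.png").astype(int)
g=lambda i:cv2.cvtColor(i.astype(np.uint8),cv2.COLOR_BGR2GRAY)[222:250,252:268]
print(g(a)[12],g(im)[12])
c=get_calibration("wrist");im=camera("wrist")[:,:,::-1];cv2.imwrite("pics/w3.png",im);np.save("w3.npy",c["cam_to_world"])
```

```text
[array([0.7, 0.2, 2.2]), array([0.7, 0.2, 2.2]), array([0.7, 0.2, 2.2])]
[145 145 146 143 136 127 117 100  94 120 141 147 149 149 148 150] [152 150 150 149 139 128 115  99  99 123 149 151 155 154 156 156]
```

Emit:
arm_command([
  {"hand": -1, "x": -0.001, "y": 0, "z": 0, "yaw": 0},
  {"hand": -1, "x": -0.001, "y": 0, "z": 0, "yaw": 0},
  {"hand": -1, "x": -0.001, "y": 0, "z": 0, "yaw": 0},
  {"hand": -1, "x": -0.001, "y": 0, "z": 0, "yaw": 0},
  {"hand": -1, "x": 0, "y": 0, "z": 0, "yaw": 0},
])

```text
clock: 5.35
eef_pos: [417.6, 318.9, 69.5]
eef_rot: [3.141, 0.0, 1.815]
wrist_force: [1.0, 0.1, 3.8]
finger_gap: 11.2
finger_force: 12.0
```

Emit:
arm_command([
  {"hand": -1, "x": -0.001, "y": 0, "z": 0, "yaw": 0},
  {"hand": -1, "x": -0.001, "y": 0, "z": 0, "yaw": 0},
  {"hand": -1, "x": -0.001, "y": 0, "z": 0, "yaw": 0},
  {"hand": -1, "x": 0, "y": 0, "z": 0, "yaw": 0},
])

```text
clock: 5.75
eef_pos: [418.2, 316.3, 69.6]
eef_rot: [3.141, -0.001, 1.815]
wrist_force: [-0.2, 3.9, 3.8]
finger_gap: 11.7
finger_force: 12.0
```

Emit:
arm_command([
  {"hand": -1, "x": -0.001, "y": 0, "z": 0, "yaw": 0},
  {"hand": -1, "x": -0.001, "y": 0, "z": 0, "yaw": 0},
  {"hand": -1, "x": -0.001, "y": 0, "z": 0, "yaw": 0},
  {"hand": -1, "x": 0, "y": 0, "z": 0, "yaw": 0},
])

```text
clock: 6.15
eef_pos: [418.8, 313.4, 69.5]
eef_rot: [-3.142, -0.001, 1.815]
wrist_force: [-1.6, 5.4, 4.5]
finger_gap: 11.8
finger_force: 12.0
```

Run:
```python
from h import *
im=camera("top")[:,:,::-1]; cv2.imwrite("pics/top2.png",im)
for n in("top0","top1","top2"):
    g=cv2.cvtColor(cv2.imread(f"pics/{n}.png"),cv2.COLOR_BGR2GRAY)
    for r in (226,234): print(n,g[r,252:268])
```

```text
top0 [141 138 137 139 139 117  94 117 137 147 150 147 149 148 148 148]
top0 [145 145 146 143 136 127 117 100  94 120 141 147 149 149 148 150]
top1 [144 147 145 144 142 123 100 122 145 152 155 153 155 154 153 155]
top1 [152 150 150 149 139 128 115  99  99 123 149 151 155 154 156 156]
top2 [146 148 150 149 132 145 145 103 112 140 153 155 155 154 154 154]
top2 [149 153 149 150 149 144 140 131 110  98 112 141 154 155 155 152]
```

Emit:
arm_command([
  {"hand": -0.3, "x": 0.001, "y": 0, "z": 0, "yaw": 0},
  {"hand": -0.3, "x": 0, "y": 0, "z": 0, "yaw": 0},
  {"hand": -0.3, "x": 0, "y": 0, "z": 0, "yaw": 0},
  {"hand": -0.3, "x": 0, "y": 0, "z": -0.03, "yaw": 0},
  {"hand": -0.3, "x": 0, "y": 0, "z": -0.04, "yaw": 0},
  {"hand": 0.3, "x": -0.03, "y": 0, "z": -0.03, "yaw": 0},
  {"hand": 0.3, "x": -0.04, "y": 0, "z": -0.02, "yaw": 0},
  {"hand": 0.3, "x": -0.04, "y": 0, "z": -0.016, "yaw": 0},
  {"hand": 0.3, "x": -0.04, "y": 0, "z": 0, "yaw": 0},
  {"hand": 0.3, "x": 0, "y": 0, "z": 0, "yaw": 0},
])

```text
clock: 7.2
eef_pos: [455.7, 165.2, 205.8]
eef_rot: [3.141, 0.001, 1.811]
wrist_force: [-1.0, 0.0, 0.0]
finger_gap: 61.0
finger_force: 0.0
```

Emit:
arm_command([
  {"hand": 0.3, "x": 0, "y": 0, "z": 0, "yaw": 0},
  {"hand": 0.3, "x": 0, "y": 0, "z": 0, "yaw": 0},
])

```text
clock: 7.4
eef_pos: [454.7, 169.2, 205.1]
eef_rot: [-3.141, -0.0, 1.815]
wrist_force: [0.0, 0.0, 0.3]
finger_gap: 61.2
finger_force: 0.0
```

```bash
cat > m.py <<'E'
from h import *
s=manip.read_state();print(s["clock"],s["eef_pos"],s["eef_rot"])
c=get_calibration("wrist");np.save("w4.npy",c["cam_to_world"])
im=camera("wrist")[:,:,::-1];cv2.imwrite("pics/w4.png",im)
g=cv2.cvtColor(im,cv2.COLOR_BGR2GRAY)
hp=proj(c,[432.5,255,86],True).astype(int);print(hp)
m=(g<85).astype(np.uint8);k=np.zeros_like(m);k[max(hp[1]-32,0):hp[1]+40,hp[0]-22:hp[0]+22]=1;m*=k
n,l,st,ce=cv2.connectedComponentsWithStats(m)
for i in range(1,n):
    if st[i,4]>60:
        box=cv2.boxPoints(cv2.minAreaRect(cv2.findContours((l==i).astype(np.uint8),0,1)[0][0]));print(st[i],ce[i]);P=[at(c,u,v,86,True) for u,v in box];print(P,np.mean(P,0))
cv2.imwrite("pics/w4y.png",cv2.resize(im[0:140,260:380],None,fx=3.7,fy=3.7,interpolation=cv2.INTER_CUBIC))
E
python3 m.py
```

```text
7.4 [454.65267093 169.18563616 205.14663658] [-3.14094622e+00 -3.26674996e-06  1.81533772e+00]
[316 104]
[312  82  13  46 549] [317.96539162 104.46812386]
[array([422.8, 275. ,  86. ]), array([433.8, 277.8,  86. ]), array([444.4, 235.8,  86. ]), array([433.3, 233. ,  86. ])] [433.575 255.4    86.   ]
```

View pics/w4y.png

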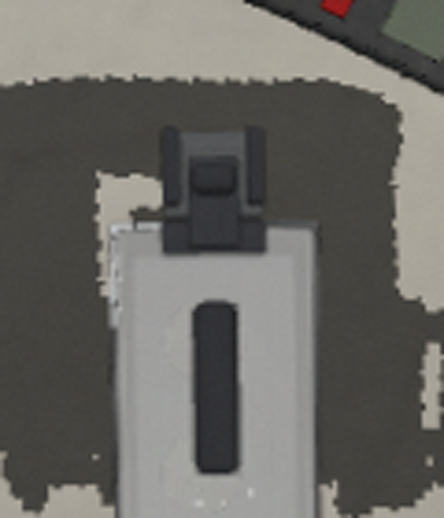

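Run:
```python
from h import *
c={"K":get_calibration("wrist")["K"],"cam_to_world":np.load("w4.npy")}
p=at(c,260+213/3.7,177/3.7,76.5,True)[:2]-[433.6,255.4];print(np.hypot(*p),np.arctan2(p[1],p[0]))
b=at(c,260+213/3.7,128/3.7,61,True)[:2]-[433.6,255.4];print(np.hypot(*b))
```

```text
57.21581949076672 1.823405193685469
75.06650384825447
```

Emit:
arm_command([
  {"hand": -0.4, "x": 0.03, "y": 0, "z": 0.01, "yaw": 0},
  {"hand": -0.4, "x": 0.04, "y": 0, "z": 0.02, "yaw": 0},
  {"hand": -0.4, "x": 0.0187, "y": 0, "z": 0.03, "yaw": 0},
  {"hand": -0.4, "x": 0, "y": 0, "z": 0.03, "yaw": 0},
  {"hand": -0.4, "x": 0, "y": 0, "z": 0.02, "yaw": 0},
  {"hand": -0.4, "x": 0, "y": 0, "z": 0.01, "yaw": 0},
  {"hand": -0.4, "x": 0, "y": 0, "z": 0, "yaw": 0},
  {"hand": -0.4, "x": 0, "y": 0, "z": 0, "yaw": 0},
])

```text
clock: 8.25
eef_pos: [433.8, 255.1, 86.3]
eef_rot: [3.141, -0.0, 1.815]
wrist_force: [-0.4, -0.4, 0.5]
finger_gap: 28.1
finger_force: 0.0
```

Emit:
arm_command([
  {"hand": -0.4, "x": 0, "y": 0, "z": 0.012, "yaw": 0},
  {"hand": -0.4, "x": 0, "y": 0, "z": 0.008, "yaw": 0},
  {"hand": -0.4, "x": 0, "y": 0, "z": 0, "yaw": 0},
  {"hand": -1, "x": 0, "y": 0, "z": 0, "yaw": 0},
  {"hand": -1, "x": 0, "y": 0, "z": 0, "yaw": 0},
  {"hand": -1, "x": 0, "y": 0, "z": 0, "yaw": 0},
  {"hand": -1, "x": 0, "y": 0, "z": 0, "yaw": 0},
  {"hand": -1, "x": 0, "y": 0, "z": 0, "yaw": 0},
], newtons=40)

```text
clock: 9.05
eef_pos: [433.8, 254.7, 65.7]
eef_rot: [3.141, -0.0, 1.815]
wrist_force: [1.5, -0.7, 1.5]
finger_gap: 11.5
finger_force: 40.0
```

Emit:
arm_command([
  {"hand": -1, "x": 0, "y": 0, "z": -0.002, "yaw": 0},
  {"hand": -1, "x": 0, "y": 0, "z": -0.004, "yaw": 0},
  {"hand": -1, "x": 0, "y": 0, "z": -0.004, "yaw": 0},
  {"hand": -1, "x": 0, "y": 0, "z": -0.004, "yaw": 0},
  {"hand": -1, "x": 0, "y": 0, "z": -0.004, "yaw": 0},
  {"hand": -1, "x": 0, "y": 0, "z": -0.004, "yaw": 0},
  {"hand": -1, "x": 0, "y": 0, "z": 0, "yaw": 0},
  {"hand": -1, "x": 0, "y": 0, "z": 0, "yaw": 0},
  {"hand": -1, "x": 0, "y": 0, "z": 0, "yaw": 0},
  {"hand": -1, "x": 0, "y": 0, "z": 0, "yaw": 0},
])

```text
clock: 10.05
eef_pos: [433.4, 254.6, 87.3]
eef_rot: [-3.141, 0.0, 1.815]
wrist_force: [-0.2, -0.1, -3.4]
finger_gap: 11.2
finger_force: 40.0
```

Run:
```python
from h import *
s=manip.read_state();print(s["clock"],s["eef_pos"],s["wrist_force"],s["moment"],s["finger_gap"])
im=camera("scene")[:,:,::-1];cv2.imwrite("pics/s1.png",cv2.resize(im[160:240,190:310],None,fx=5,fy=5,interpolation=cv2.INTER_CUBIC))
```

```text
10.05 [433.41449211 254.62114576  87.27311617] [-0.23421741 -0.10292674 -3.40245021] [-0.03986635  0.0256192  -0.02264143] 11.219654473848617
```

Emit:
arm_command([
  {"hand": -1, "x": 0, "y": 0, "z": 0.005, "yaw": 0},
  {"hand": -1, "x": 0, "y": 0, "z": 0.005, "yaw": 0},
  {"hand": -1, "x": 0, "y": 0, "z": 0.005, "yaw": 0},
  {"hand": -1, "x": 0, "y": 0, "z": 0.004, "yaw": 0},
  {"hand": -1, "x": 0, "y": 0, "z": 0.002, "yaw": 0},
  {"hand": -1, "x": 0, "y": 0, "z": 0.0015, "yaw": 0},
  {"hand": -1, "x": 0, "y": 0, "z": 0, "yaw": 0},
  {"hand": -1, "x": 0, "y": 0, "z": 0, "yaw": 0},
])

```text
clock: 10.9
eef_pos: [433.7, 254.5, 65.6]
eef_rot: [3.141, 0.0, 1.815]
wrist_force: [-3.0, -4.4, 5.5]
finger_gap: 11.7
finger_force: 40.0
```

Emit:
arm_command([
  {"hand": -0.4, "x": 0, "y": 0, "z": 0, "yaw": 0},
  {"hand": -0.4, "x": 0, "y": 0, "z": 0, "yaw": 0},
  {"hand": -0.4, "x": 0, "y": 0, "z": 0, "yaw": 0},
  {"hand": -0.4, "x": 0, "y": 0, "z": 0, "yaw": 0},
])

```text
clock: 11.3
eef_pos: [433.6, 254.8, 65.0]
eef_rot: [3.141, -0.0, 1.815]
wrist_force: [1.1, 0.9, 0.4]
finger_gap: 28.0
finger_force: 0.0
```

Emit:
arm_command([
  {"hand": 1, "x": 0, "y": 0, "z": 0, "yaw": 0},
  {"hand": 1, "x": 0.016, "y": 0, "z": -0.002, "yaw": 0},
  {"hand": 1, "x": 0.016, "y": 0, "z": 0, "yaw": 0},
  {"hand": 1, "x": 0, "y": 0, "z": 0, "yaw": 0},
  {"hand": 1, "x": 0, "y": 0, "z": 0, "yaw": 0},
  {"hand": 1, "x": 0, "y": 0, "z": 0, "yaw": 0},
])

```text
clock: 11.9
eef_pos: [425.9, 285.2, 66.9]
eef_rot: [-3.141, 0.0, 1.815]
wrist_force: [-0.1, -0.2, 0.1]
finger_gap: 72.3
finger_force: 0.0
```

Emit:
arm_command([
  {"hand": 1, "x": 0, "y": 0, "z": 0.02, "yaw": 0},
  {"hand": 1, "x": 0, "y": 0, "z": 0.02, "yaw": 0},
  {"hand": 1, "x": 0, "y": 0, "z": 0.016, "yaw": 0},
  {"hand": 1, "x": 0, "y": 0, "z": 0, "yaw": 0},
  {"hand": -1, "x": 0, "y": 0, "z": 0, "yaw": 0},
  {"hand": -1, "x": 0, "y": 0, "z": 0, "yaw": 0},
  {"hand": -1, "x": 0, "y": 0, "z": 0, "yaw": 0},
  {"hand": -1, "x": 0, "y": 0, "z": 0, "yaw": 0},
  {"hand": -1, "x": 0, "y": 0, "z": 0, "yaw": 0},
], newtons=10)

```text
clock: 12.8
eef_pos: [425.9, 285.8, 11.3]
eef_rot: [3.141, -0.0, 1.815]
wrist_force: [-1.3, -2.1, 2.7]
finger_gap: 59.8
finger_force: 10.0
```

Emit:
arm_command([
  {"hand": -1, "x": -0.002, "y": 0, "z": -0.006, "yaw": 0},
  {"hand": -1, "x": -0.004, "y": 0, "z": -0.007, "yaw": 0},
  {"hand": -1, "x": -0.004, "y": 0, "z": -0.007, "yaw": 0},
  {"hand": -1, "x": -0.005, "y": 0, "z": -0.006, "yaw": 0},
  {"hand": -1, "x": -0.005, "y": 0, "z": -0.006, "yaw": 0},
  {"hand": -1, "x": 0, "y": 0, "z": 0, "yaw": 0},
])

```text
clock: 13.4
eef_pos: [431.2, 265.9, 43.9]
eef_rot: [3.14, -0.0, 1.814]
wrist_force: [0.3, -0.3, -4.9]
finger_gap: 60.2
finger_force: 10.0
```

Run:
```python
from h import *
im=camera("scene")[:,:,::-1]
cv2.imwrite("pics/s2.png",cv2.resize(im[130:250,180:320],None,fx=5,fy=5,interpolation=cv2.INTER_CUBIC))
```

```text
(no output)
```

View pics/s2.png

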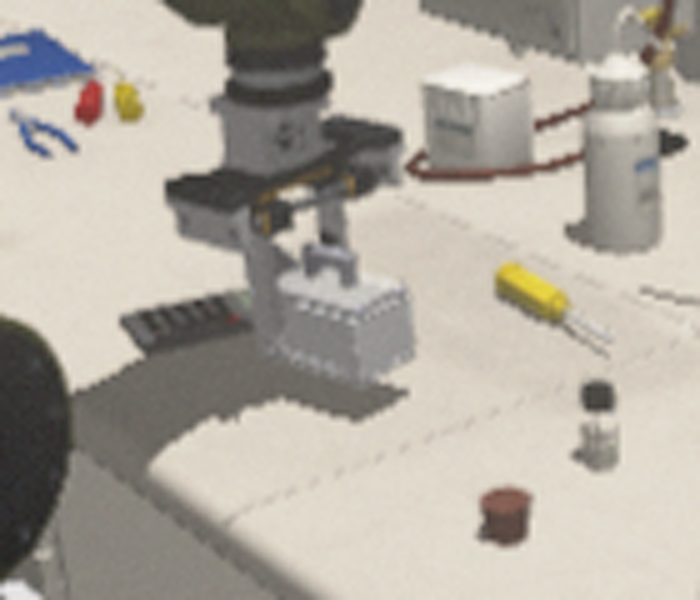

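Emit:
arm_command([
  {"hand": -1, "x": 0, "y": 0, "z": 0, "yaw": 0},
  {"hand": -1, "x": 0, "y": 0, "z": 0, "yaw": 0},
  {"hand": -1, "x": 0, "y": 0, "z": 0, "yaw": 0},
], newtons=6.5)

```text
clock: 13.75
eef_pos: [430.4, 266.4, 42.7]
eef_rot: [-3.141, 0.0, 1.815]
wrist_force: [-0.1, -0.1, -3.3]
finger_gap: 60.1
finger_force: 6.5
```

Emit:
arm_command([
  {"hand": -1, "x": 0, "y": 0, "z": 0, "yaw": 0},
  {"hand": -1, "x": 0, "y": 0, "z": 0, "yaw": 0},
  {"hand": -1, "x": 0, "y": 0, "z": 0, "yaw": 0},
], newtons=5)

```text
clock: 14.05
eef_pos: [430.6, 266.3, 43.0]
eef_rot: [-3.142, 0.0, 1.815]
wrist_force: [-0.4, 0.0, -3.4]
finger_gap: 60.1
finger_force: 5.0
```

Run:
```python
from h import *
s=manip.read_state();print(s["wrist_force"],s["moment"])
im=camera("scene")[:,:,::-1];cv2.imwrite("pics/s3.png",im)
a=cv2.resize(cv2.imread("pics/s2.png"),(140,120),interpolation=cv2.INTER_AREA)
d=cv2.absdiff(a,im[130:250,180:320].copy()).max(2);ys,xs=np.where(d>40);print(len(ys),ys.min() if len(ys) else 0,ys.max() if len(ys) else 0)
```

```text
[-0.44870671  0.01283525 -3.43230909] [-0.19922972  0.11060793 -0.0617048 ]
335 4 84
```

Emit:
arm_command([
  {"hand": -1, "x": 0, "y": 0, "z": 0, "yaw": 0},
  {"hand": -1, "x": 0, "y": 0, "z": 0, "yaw": 0},
  {"hand": -1, "x": 0, "y": 0, "z": 0, "yaw": 0},
], newtons=4)

```text
clock: 14.4
eef_pos: [430.6, 266.3, 43.0]
eef_rot: [-3.142, -0.0, 1.815]
wrist_force: [-0.4, -0.9, -3.1]
finger_gap: 60.1
finger_force: 4.0
```

Run:
```python
from h import *
s=manip.read_state();print(s["wrist_force"],s["moment"])
c=get_calibration("scene")
im=camera("scene")[:,:,::-1];cv2.imwrite("pics/s4.png",im)
b=cv2.imread("pics/s3.png");a=cv2.resize(cv2.imread("pics/s2.png"),(140,120),interpolation=cv2.INTER_AREA)
R=np.s_[130:250,180:320]
for p,q in((a,b[R]),(b[R],im[R])):
    d=cv2.absdiff(p.copy(),q.copy()).max(2);ys,xs=np.where(d>30);print(len(ys),[np.percentile(t,[5,50,95]) for t in(ys,xs)] if len(ys) else 0)
# predicted pixels of hinge bottom edge, for tilts
ctr=np.array([430.6,266.3,62.]);d=np.array([-.242,.970,0]);u=np.array([0,0,1.])
for t in(0,.2,.4,.8,1.57):
    X=np.cos(t)*d+np.sin(t)*u;Z=np.cos(t)*u-np.sin(t)*d;Y=np.cross(Z,X)
    print(t,*[proj(c,ctr+X*(-82)+Z*z-Y*s*30).round(0) for z in(-30,30) for s in (-1,1)])
```

```text
[-0.35705002 -0.8644119  -3.12700717] [-0.15294211  0.14064511 -0.01637787]
460 [array([38., 63., 80.]), array([56., 69., 80.])]
0 0
0 [251. 207.] [262. 201.] [250. 192.] [261. 186.]
0.2 [250. 211.] [261. 205.] [251. 197.] [262. 191.]
0.4 [248. 214.] [259. 207.] [252. 201.] [263. 195.]
0.8 [243. 217.] [254. 210.] [251. 209.] [262. 203.]
1.57 [230. 213.] [241. 207.] [242. 217.] [253. 211.]
```

```bash
cat > hull.py <<'E'
from h import *
def hull(im,R=(150,235,225,275)):
    r=im[R[0]:R[1],R[2]:R[3]].astype(int); 
    m=((r[:,:,2]-r[:,:,0]<8)&(r.mean(2)>125)).astype(np.uint8)
    n,l,st,ce=cv2.connectedComponentsWithStats(m); i=1+st[1:,4].argmax()
    c=max(cv2.findContours((l==i).astype(np.uint8),0,1)[0],key=cv2.contourArea)
    h=cv2.approxPolyDP(cv2.convexHull(c),1.5,True)[:,0]+[R[2],R[0]]
    return st[i,4],h.tolist()
if __name__=="__main__":
    a=cv2.resize(cv2.imread("pics/s2.png"),(140,120),interpolation=cv2.INTER_AREA);f=cv2.imread("pics/s4.png").copy()
    print(hull(f)); f[130:250,180:320]=a; print(hull(f))
E
python3 hull.py
```

```text
(np.int32(413), [[244, 182], [249, 184], [261, 196], [248, 210], [240, 207], [232, 199], [235, 186]])
(np.int32(451), [[260, 187], [261, 201], [254, 206], [234, 200], [235, 185], [240, 181]])
```

Emit:
arm_command([
  {"hand": -1, "x": -0.003, "y": 0, "z": -0.0025, "yaw": 0},
  {"hand": -1, "x": -0.003, "y": 0, "z": -0.0025, "yaw": 0},
  {"hand": -1, "x": -0.006, "y": 0, "z": -0.0045, "yaw": 0},
  {"hand": -1, "x": -0.006, "y": 0, "z": -0.004, "yaw": 0},
  {"hand": -1, "x": -0.007, "y": 0, "z": -0.0035, "yaw": 0},
  {"hand": -1, "x": -0.007, "y": 0, "z": -0.003, "yaw": 0},
  {"hand": -1, "x": 0, "y": 0, "z": 0, "yaw": 0},
], newtons=5)

```text
clock: 15.15
eef_pos: [438.8, 234.4, 63.4]
eef_rot: [3.141, -0.0, 1.814]
wrist_force: [-0.4, 0.1, -4.2]
finger_gap: 60.2
finger_force: 5.0
```

```bash
cat > t.py <<'E'
from hull import *
s=manip.read_state();p=s["eef_pos"];print(p,s["wrist_force"])
c=get_calibration("scene")
im=camera("scene")[:,:,::-1];cv2.imwrite("pics/s5.png",im)
q=proj(c,p).astype(int);print(hull(im,(q[1]-35,q[1]+40,q[0]-40,q[0]+45)))
ctr=p+[0,0,19];d=np.array([-.242,.970,0]);u=np.array([0,0,1.])
for t in np.arange(.3,1.9,.2):
    X=np.cos(t)*d+np.sin(t)*u;Z=np.cos(t)*u-np.sin(t)*d;Y=np.cross(Z,X)
    print(round(t,1),*[proj(c,ctr+X*(-82)+Z*z-Y*s*30).astype(int) for z in(-30,30) for s in (-1,1)],proj(c,ctr+X*18+Z*30+Y*30).astype(int), "lowz",(ctr+X*-82-Z*30)[2].round())
E
python3 t.py
```

```text
[438.79220299 234.44499701  63.4405738 ] [-0.43585508  0.09345337 -4.23153032]
(np.int32(379), [[251, 180], [255, 182], [267, 198], [252, 213], [242, 201], [241, 183]])
0.3 [255 209] [266 203] [257 195] [269 189] [237 182] lowz 30.0
0.5 [253 211] [264 205] [258 200] [269 194] [238 182] lowz 17.0
0.7 [250 213] [261 207] [257 204] [268 198] [239 182] lowz 7.0
0.9 [247 213] [258 207] [256 207] [267 201] [241 183] lowz -0.0
1.1 [244 213] [255 207] [254 210] [265 204] [242 184] lowz -4.0
1.3 [240 212] [251 206] [251 212] [263 206] [244 186] lowz -5.0
1.5 [237 210] [248 204] [249 213] [260 207] [245 187] lowz -1.0
1.7 [233 208] [245 202] [245 213] [256 207] [245 189] lowz 5.0
```

Emit:
arm_command([
  {"hand": -1, "x": 0, "y": 0, "z": 0, "yaw": 0},
  {"hand": -1, "x": 0, "y": 0, "z": 0, "yaw": 0},
  {"hand": -1, "x": 0, "y": 0, "z": 0, "yaw": 0},
], newtons=3)

```text
clock: 15.5
eef_pos: [438.3, 235.4, 62.9]
eef_rot: [-3.142, 0.0, 1.815]
wrist_force: [-0.4, -0.6, -1.8]
finger_gap: 60.3
finger_force: 3.0
```

```bash
python3 t.py
```

```text
[438.28801698 235.40239008  62.9275352 ] [-0.41592634 -0.55224217 -1.81009492]
(np.int32(415), [[250, 180], [255, 183], [261, 192], [260, 205], [250, 213], [240, 200], [241, 184]])
0.3 [255 209] [266 203] [257 195] [268 189] [236 182] lowz 29.0
0.5 [253 211] [264 205] [257 200] [269 194] [238 182] lowz 16.0
0.7 [250 213] [261 207] [257 204] [268 198] [239 182] lowz 6.0
0.9 [247 214] [258 207] [256 207] [267 201] [241 183] lowz -1.0
1.1 [243 213] [255 207] [254 210] [265 204] [242 184] lowz -5.0
1.3 [240 212] [251 206] [251 212] [262 206] [243 186] lowz -5.0
1.5 [237 210] [248 204] [248 213] [259 207] [244 188] lowz -2.0
1.7 [233 208] [244 202] [245 214] [256 207] [245 189] lowz 4.0
```

Emit:
arm_command([
  {"hand": -1, "x": -0.004, "y": 0, "z": -0.0015, "yaw": 0},
  {"hand": -1, "x": -0.005, "y": 0, "z": -0.0015, "yaw": 0},
  {"hand": -1, "x": -0.005, "y": 0, "z": -0.001, "yaw": 0},
  {"hand": -1, "x": -0.005, "y": 0, "z": -0.001, "yaw": 0},
  {"hand": -1, "x": -0.005, "y": 0, "z": -0.001, "yaw": 0},
  {"hand": -1, "x": -0.005, "y": 0, "z": 0, "yaw": 0},
  {"hand": -1, "x": 0, "y": 0, "z": 0, "yaw": 0},
  {"hand": -1, "x": 0, "y": 0, "z": 0, "yaw": 0},
])

```text
clock: 16.35
eef_pos: [445.5, 206.9, 69.0]
eef_rot: [3.141, 0.0, 1.815]
wrist_force: [-0.3, 0.2, 3.3]
finger_gap: 59.9
finger_force: 3.0
```

```bash
python3 t.py
```

```text
[445.48746465 206.93882402  69.02621808] [-0.33372135  0.15185692  3.28949824]
(np.int32(415), [[254, 177], [260, 183], [268, 204], [258, 210], [249, 212], [242, 198], [247, 185]])
0.3 [261 209] [272 203] [264 196] [275 190] [242 182] lowz 35.0
0.5 [259 212] [270 205] [264 200] [275 194] [244 182] lowz 22.0
0.7 [256 213] [267 207] [263 204] [274 198] [245 183] lowz 12.0
0.9 [253 214] [264 208] [262 208] [273 202] [247 183] lowz 5.0
1.1 [249 214] [260 208] [260 211] [271 204] [248 185] lowz 1.0
1.3 [246 213] [257 207] [257 213] [268 206] [249 186] lowz 1.0
1.5 [242 211] [253 205] [254 214] [265 208] [250 188] lowz 4.0
1.7 [239 208] [250 202] [251 214] [262 208] [251 190] lowz 11.0
```

Emit:
arm_command([
  {"hand": -1, "x": -0.005, "y": 0, "z": -0.001, "yaw": 0},
  {"hand": -1, "x": -0.005, "y": 0, "z": 0, "yaw": 0},
  {"hand": -1, "x": -0.005, "y": 0, "z": 0, "yaw": 0},
  {"hand": -1, "x": -0.005, "y": 0, "z": 0.001, "yaw": 0},
  {"hand": -1, "x": -0.005, "y": 0, "z": 0.001, "yaw": 0},
  {"hand": -1, "x": 0, "y": 0, "z": 0.001, "yaw": 0},
  {"hand": -1, "x": 0, "y": 0, "z": 0, "yaw": 0},
])

```text
clock: 17.1
eef_pos: [451.5, 182.6, 66.9]
eef_rot: [-3.142, 0.0, 1.814]
wrist_force: [-0.9, -1.8, 2.4]
finger_gap: 60.2
finger_force: 3.0
```

```bash
python3 t.py
```

```text
[451.45829063 182.64295682  66.92539789] [-0.87133057 -1.83396349  2.42705898]
(np.int32(432), [[259, 180], [265, 182], [270, 207], [260, 214], [253, 214], [247, 203], [246, 196], [253, 183]])
0.3 [266 212] [277 205] [269 198] [280 192] [248 184] lowz 33.0
0.5 [264 214] [275 208] [269 202] [280 196] [249 184] lowz 20.0
0.7 [261 216] [272 209] [269 207] [280 200] [250 185] lowz 10.0
0.9 [258 216] [269 210] [267 210] [278 204] [252 185] lowz 3.0
1.1 [254 216] [265 210] [265 213] [276 207] [253 187] lowz -1.0
1.3 [251 215] [262 209] [263 215] [274 209] [255 188] lowz -1.0
1.5 [247 213] [258 207] [260 216] [271 210] [256 190] lowz 2.0
1.7 [244 210] [255 204] [256 216] [267 210] [257 192] lowz 8.0
```

Emit:
arm_command([
  {"hand": 0.4, "x": 0, "y": 0, "z": 0, "yaw": 0},
  {"hand": 0.6, "x": 0, "y": 0, "z": 0, "yaw": 0},
  {"hand": 0.8, "x": 0, "y": 0, "z": 0, "yaw": 0},
  {"hand": 1, "x": 0, "y": 0, "z": 0, "yaw": 0},
  {"hand": 1, "x": 0, "y": 0, "z": 0, "yaw": 0},
  {"hand": 1, "x": 0, "y": 0, "z": 0, "yaw": 0},
  {"hand": 1, "x": 0, "y": 0, "z": 0, "yaw": 0},
  {"hand": 1, "x": 0, "y": 0, "z": 0, "yaw": 0},
  {"hand": 1, "x": 0, "y": 0, "z": 0, "yaw": 0},
])

```text
clock: 18.05
eef_pos: [451.4, 182.9, 67.0]
eef_rot: [3.142, -0.0, 1.815]
wrist_force: [0.2, -0.3, -0.8]
finger_gap: 93.8
finger_force: 0.0
```

```bash
python3 t.py|head -2
python3 - <<'E'
from h import *
c=get_calibration("scene");d=np.array([-.242,.970,0]);u=np.array([0,0,1.]);Y=np.cross(d,u)
im=cv2.imread("pics/s5.png")
# candidates: standing, ground centre of end face along track
for k in(-10,0,10):
    b=np.array([451.5,182.6,0])+d*k
    print(k,*[proj(c,b+d*a+Y*s*30+u*h).astype(int) for h in(0,100) for a in(-30,30) for s in(-1,1)])
cv2.imwrite("pics/s5z.png",cv2.resize(im[140:240,200:320],None,fx=6,fy=6,interpolation=cv2.INTER_CUBIC))
E
```

```text
[451.38476694 182.85579562  66.95608112] [ 0.23540618 -0.30341099 -0.83071778]
(np.int32(476), [[281, 190], [280, 196], [263, 216], [259, 216], [252, 210], [258, 189], [268, 181]])
-10 [261 218] [272 211] [248 214] [259 208] [258 192] [270 186] [246 188] [257 183]
0 [259 217] [269 211] [246 213] [257 207] [256 192] [268 186] [244 188] [255 182]
10 [256 217] [267 210] [244 212] [255 206] [254 191] [265 185] [241 187] [253 182]
```

View pics/s5z.png

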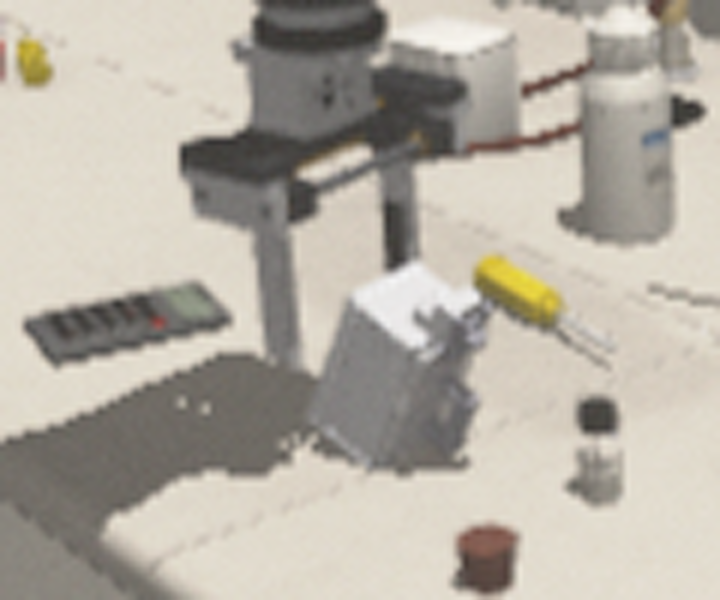

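```bash
cat > pl.py <<'E'
from h import *
d=np.array([-.242,.970,0]);n=np.array([.970,.242,0]);C=np.array([433.7,254.6,0])
def pl(u,v,off=-30):
    o,r=ray(get_calibration("scene"),u,v);t=((C+n*off-o)@n)/(r@n);p=o+t*r-C
    return np.round([p@d,p[2]],1)
E
python3 - <<'E'
from pl import *
for q in((310,420),(370,465),(355,295),(425,335)): print(q,pl(200+q[0]/6,140+q[1]/6))
p=np.array([451.4,182.9,67])-C;print("tcp along d",p@d,p@n)
E
```

```text
(310, 420) [-71.3  21.9]
(370, 465) [-116.9    4.5]
(355, 295) [-116.4  113.5]
(425, 335) [-167.2  100.8]
tcp along d -73.83239999999998 -0.18240000000000692
```

Run:
```python
from h import *
a=cv2.imread("pics/s5.png")
for i in range(2):
    im=camera("scene")[:,:,::-1].copy()
    cv2.imwrite(f"pics/s6_{i}.png",im)
    d=cv2.absdiff(a,im).max(2);ys,xs=np.where(d>30);print(manip.read_state()["clock"],len(ys),np.percentile(xs,[5,50,95]) if len(xs) else 0)
    a=im
```

```text
18.15 80 [257. 272. 281.]
18.2 64 [256.3  277.   281.85]
```

Run:
```python
from hull import *
R=(165,225,235,300)
for n in("s5","s6_0","s6_1"): print(hull(cv2.imread(f"pics/{n}.png"),R))
```

```text
(np.int32(476), [[281, 190], [280, 196], [263, 216], [259, 216], [252, 210], [258, 189], [268, 181]])
(np.int32(482), [[282, 191], [281, 197], [261, 217], [254, 211], [252, 207], [258, 191], [268, 181]])
(np.int32(488), [[282, 191], [281, 198], [261, 217], [252, 208], [259, 191], [268, 181]])
```

Emit:
arm_command([
  {"hand": -1, "x": -0.045, "y": 0, "z": 0.008, "yaw": 0},
  {"hand": -1, "x": -0.015, "y": 0, "z": 0.004, "yaw": 0},
  {"hand": -1, "x": 0, "y": 0, "z": 0, "yaw": 0},
], newtons=20)

```text
clock: 18.5
eef_pos: [465.9, 123.2, 54.5]
eef_rot: [-3.141, 0.0, 1.813]
wrist_force: [-0.5, -0.9, 0.6]
finger_gap: 73.5
finger_force: 0.0
```

Run:
```python
from hull import *
im=camera("scene")[:,:,::-1].copy();cv2.imwrite("pics/s7.png",im)
print(hull(im,(165,230,235,300)))
```

```text
(np.int32(357), [[284, 192], [287, 197], [284, 203], [265, 215], [261, 216], [258, 213], [264, 190], [274, 186]])
```

Emit:
arm_command([
  {"hand": -1, "x": 0, "y": 0, "z": 0, "yaw": 0},
  {"hand": -1, "x": 0, "y": 0, "z": 0, "yaw": 0},
])

```text
clock: 18.75
eef_pos: [465.9, 125.4, 55.2]
eef_rot: [3.141, 0.0, 1.816]
wrist_force: [0.9, -0.9, -0.1]
finger_gap: 59.9
finger_force: 20.0
```

Run:
```python
from hull import *
from pl import *
im=camera("scene")[:,:,::-1].copy();cv2.imwrite("pics/s8.png",im)
h=hull(im,(165,230,235,300));print(h)
for q in h[1]: print(q,pl(*q),pl(*q,30))
s=manip.read_state();print(s["clock"],s["finger_gap"],s["wrist_force"],s["eef_pos"],(s["eef_pos"]-C)@d)
```

```text
(np.int32(376), [[278, 187], [286, 195], [286, 202], [261, 217], [254, 206], [266, 192]])
[278, 187] [-201.1  140.8] [-149.8  107.3]
[286, 195] [-233.1  119.7] [-183.9   84.8]
[286, 202] [-231.5   94.1] [-182.2   57.5]
[261, 217] [-113.9    5.6] [-56.7 -36.9]
[254, 206] [-84.6  41.3] [-25.5   1.1]
[266, 192] [-146.7  110. ] [-91.7  74.5]
18.8 60.09048206637433 [ 0.52680171 -0.18700621 -0.47284036] [465.93487523 125.36308457  55.19961188] -133.16064777377917
```

Emit:
arm_command([
  {"hand": -1, "x": 0, "y": 0, "z": 0.002, "yaw": 0},
  {"hand": -1, "x": 0.003, "y": 0, "z": 0, "yaw": 0},
  {"hand": -1, "x": 0.003, "y": 0, "z": 0, "yaw": 0},
  {"hand": -1, "x": 0.003, "y": 0, "z": 0, "yaw": 0},
  {"hand": -1, "x": 0.003, "y": 0, "z": 0, "yaw": 0},
], newtons=5)

```text
clock: 19.3
eef_pos: [463.0, 136.7, 53.1]
eef_rot: [3.141, 0.0, 1.815]
wrist_force: [0.5, -0.9, 2.5]
finger_gap: 60.0
finger_force: 5.0
```

```bash
cat > t2.py <<'E'
from hull import *
from pl import *
im=camera("scene")[:,:,::-1].copy();cv2.imwrite("pics/s9.png",im)
s=manip.read_state();print(s["clock"],s["finger_gap"],s["wrist_force"],s["eef_pos"],(s["eef_pos"]-C)@d)
h=hull(im,(165,230,235,300));print(h[0],h[1])
for q in h[1]: print(q,pl(*q))
E
python3 t2.py
```

```text
19.35 59.81650611775476 [ 1.24977582 -0.94769521  2.87521115] [462.97078032 136.94849983  53.03122452] -121.20548400718424
361 [[282, 191], [285, 195], [284, 200], [262, 216], [254, 210], [255, 202], [263, 190], [274, 186]]
[282, 191] [-217.2  130.2]
[285, 195] [-228.9  118.7]
[284, 200] [-223.5   99.4]
[262, 216] [-119.1   11.1]
[254, 210] [-82.8  25. ]
[255, 202] [-91.3  58.6]
[263, 190] [-133.7  114.4]
[274, 186] [-184.2  140.5]
```

Emit:
arm_command([
  {"hand": -1, "x": 0.003, "y": 0, "z": 0, "yaw": 0},
  {"hand": -1, "x": 0.003, "y": 0, "z": 0.001, "yaw": 0},
  {"hand": -1, "x": 0.003, "y": 0, "z": 0.001, "yaw": 0},
  {"hand": -1, "x": 0.003, "y": 0, "z": 0.001, "yaw": 0},
  {"hand": -1, "x": 0.003, "y": 0, "z": 0.001, "yaw": 0},
  {"hand": -1, "x": 0, "y": 0, "z": 0, "yaw": 0},
])

```text
clock: 19.95
eef_pos: [459.4, 151.4, 49.0]
eef_rot: [3.141, -0.0, 1.815]
wrist_force: [0.2, 1.8, 3.4]
finger_gap: 60.5
finger_force: 5.0
```

```bash
python3 t2.py
```

```text
20.0 60.27864972891067 [1.0808648  2.13380862 3.37930708] [459.39984742 151.36527509  49.04518726] -106.35704624248612
339 [[281, 190], [280, 196], [263, 216], [259, 216], [257, 212], [260, 189], [272, 185]]
[281, 190] [-213.2  132.8]
[280, 196] [-207.4  109.9]
[263, 216] [-123.9   12.4]
[259, 216] [-104.6    7. ]
[257, 212] [-96.6  20.8]
[260, 189] [-120.3  115. ]
[272, 185] [-175.7  142.2]
```

Emit:
arm_command([
  {"hand": -1, "x": 0.003, "y": 0, "z": 0.001, "yaw": 0},
  {"hand": -1, "x": 0.003, "y": 0, "z": 0.0012, "yaw": 0},
  {"hand": -1, "x": 0.003, "y": 0, "z": 0.0014, "yaw": 0},
  {"hand": -1, "x": 0.003, "y": 0, "z": 0.0014, "yaw": 0},
  {"hand": -1, "x": 0.003, "y": 0, "z": 0.0016, "yaw": 0},
  {"hand": -1, "x": 0, "y": 0, "z": 0, "yaw": 0},
])

```text
clock: 20.6
eef_pos: [455.8, 165.9, 42.3]
eef_rot: [3.141, -0.0, 1.815]
wrist_force: [1.1, 2.7, 2.7]
finger_gap: 60.3
finger_force: 5.0
```

```bash
python3 t2.py
```

```text
20.65 60.29784243164016 [0.62017006 2.33841801 2.65053808] [455.75242043 165.79511787  42.3345372 ] -91.47742141361722
309 [[273, 184], [276, 186], [277, 192], [261, 217], [256, 213], [256, 187]]
[273, 184] [-180.4  146.8]
[276, 186] [-192.8  142.4]
[277, 192] [-195.5  121.5]
[261, 217] [-113.9    5.6]
[256, 213] [-91.3  15.3]
[256, 187] [-102.4  118.3]
```

Emit:
arm_command([
  {"hand": -1, "x": 0.003, "y": 0, "z": 0.0016, "yaw": 0},
  {"hand": -1, "x": 0.003, "y": 0, "z": 0.0017, "yaw": 0},
  {"hand": -1, "x": 0.003, "y": 0, "z": 0.0018, "yaw": 0},
  {"hand": -1, "x": 0.003, "y": 0, "z": 0.002, "yaw": 0},
  {"hand": -1, "x": 0, "y": 0, "z": 0, "yaw": 0},
])

```text
clock: 21.15
eef_pos: [452.7, 177.5, 34.9]
eef_rot: [-3.142, -0.0, 1.815]
wrist_force: [1.3, 2.1, 0.7]
finger_gap: 60.0
finger_force: 5.0
```

```bash
python3 t2.py
```

```text
21.2 59.9656077041297 [1.52002611 2.54814526 0.86270289] [452.59430617 177.30595119  34.92780426] -79.54764944133092
423 [[272, 184], [275, 201], [270, 212], [263, 217], [253, 214], [253, 190], [266, 183]]
[272, 184] [-176.   145.8]
[275, 201] [-184.2   85.8]
[270, 212] [-158.1   37.5]
[263, 217] [-123.5    8.3]
[253, 214] [-76.    7.1]
[253, 190] [-86.9 103.5]
[266, 183] [-149.8  143.6]
```

Emit:
arm_command([
  {"hand": -1, "x": 0.002, "y": 0, "z": 0.0015, "yaw": 0},
  {"hand": -1, "x": 0.002, "y": 0, "z": 0.0015, "yaw": 0},
  {"hand": -1, "x": 0, "y": 0, "z": 0, "yaw": 0},
  {"hand": 0.4, "x": 0, "y": 0, "z": 0, "yaw": 0},
  {"hand": 0.4, "x": 0, "y": 0, "z": 0, "yaw": 0},
  {"hand": 0.4, "x": 0, "y": 0, "z": 0, "yaw": 0},
])

```text
clock: 21.8
eef_pos: [451.6, 180.7, 32.0]
eef_rot: [-3.141, 0.0, 1.815]
wrist_force: [0.1, 0.2, 0.2]
finger_gap: 66.1
finger_force: 0.0
```

```bash
python3 t2.py
```

```text
21.85 65.90062872129627 [-0.16035227  0.60243537 -0.23668086] [451.65521508 180.76233995  32.07861519] -75.96769230218949
478 [[266, 181], [269, 183], [273, 199], [273, 210], [261, 217], [254, 215], [250, 209], [252, 191], [257, 185]]
[266, 181] [-150.5  151. ]
[269, 183] [-163.2  146.6]
[273, 199] [-175.9   91.2]
[273, 210] [-172.5   49. ]
[261, 217] [-113.9    5.6]
[254, 215] [-80.5   4.4]
[250, 209] [-63.4  23.8]
[252, 191] [-81.7  98.5]
[257, 185] [-107.9  127. ]
```

Emit:
arm_command([
  {"hand": 0.8, "x": 0, "y": 0, "z": 0, "yaw": 0},
  {"hand": 0.8, "x": 0, "y": 0, "z": 0, "yaw": 0},
  {"hand": 0.8, "x": 0, "y": 0, "z": 0, "yaw": 0},
  {"hand": 0.8, "x": 0, "y": 0, "z": 0, "yaw": 0},
])

```text
clock: 22.25
eef_pos: [451.9, 180.9, 32.2]
eef_rot: [-3.142, 0.0, 1.815]
wrist_force: [0.3, 0.1, 0.8]
finger_gap: 84.7
finger_force: 0.0
```

```bash
cp pics/s9.png pics/s9a.png; python3 t2.py
python3 - <<'E'
from pl import *
a,b=[cv2.imread(f"pics/{n}.png") for n in("s9a","s9")];dd=cv2.absdiff(a,b).max(2);print((dd>30).sum())
b=camera("scene")[:,:,::-1].copy();print((cv2.absdiff(b,cv2.imread("pics/s9.png")).max(2)>20).sum())
c=get_calibration("scene")
for D in(-62,-68,-74): print(D,[proj(c,C+d*(D-k)+n*-30+[0,0,z]).round(1) for k in(0,52) for z in(0,100)])
# edge profile of side wall left edge per row
g=cv2.cvtColor(b,cv2.COLOR_BGR2GRAY)
for r in range(188,218,3): print(r,g[r,244:268])
E
```

```text
22.3 84.63732274468205 [ 0.76202039  0.07985471 -0.34441101] [451.86854083 180.91339731  32.24603944] -75.87279149273644
486 [[268, 179], [273, 199], [272, 211], [260, 217], [254, 215], [250, 208], [252, 190]]
[268, 179] [-160.   160.2]
[273, 199] [-175.9   91.2]
[272, 211] [-167.6   43.9]
[260, 217] [-109.     4.3]
[254, 215] [-80.5   4.4]
[250, 208] [-63.9  27.9]
[252, 190] [-82.1 102.4]
163
7
-62 [array([250.3, 214.8]), array([247.8, 189.4]), array([261.1, 218.4]), array([258.9, 192.6])]
-68 [array([251.5, 215.2]), array([249.1, 189.8]), array([262.4, 218.8]), array([260.3, 193. ])]
-74 [array([252.7, 215.6]), array([250.3, 190.1]), array([263.7, 219.3]), array([261.6, 193.4])]
188 [147 121 118 122 120 118 122 136 131 150 115 114 117 114 110 131 145 131
 131 123 109 114 115 136]
191 [199 118 120 118 118 115 116 119 142 166 121 130 177 226 229 229 224 161
 140 152 167 111 105  97]
194 [207 159 121 120 121 117 114 119 125 130 127 131 134 131 140 147 122 152
 141 136 130 125 127 143]
197 [208 157 121 117 121 118 112 121 129 123 125 131 133 129 135 135 117 135
 142 141 144 143 137 128]
200 [136 167 120 120 122 120 113 117 123 125 131 132 131 131 135 138 144 135
 145 143 142 142 136 124]
203 [111 114 125 118 120 119 115 115 122 128 132 131 130 132 134 150 173 132
 145 141 142 142 142 140]
206 [111 110 117 119 120 121 122 117 126 128 129 131 131 129 133 140 142 123
 145 141 147 146 141 139]
209 [109 107 107 110 107 109 115 128 135 130 131 131 133 131 131 134 136 122
 134 138 139 136 135 126]
212 [109 107 108 108 107 111 122 123 127 130 129 128 128 134 130 132 131 131
 132 140 138 140 136 135]
215 [109 109 108 110 135 165 126 166 168 153 157 141 133 153 139 130 141 152
 133 141 145 143 121 115]
```

Run:
```python
from h import *
im=cv2.imread("pics/top0.png");t=get_calibration("top")
sub=im[200:255,375:440];g=cv2.cvtColor(sub,cv2.COLOR_BGR2GRAY);hs=cv2.cvtColor(sub,cv2.COLOR_BGR2HSV)
print(np.percentile(g,[5,25,50,75,90,97]),g[0,0])
for T in(175,190):
  m=(g>T).astype(np.uint8);n,l,st,ce=cv2.connectedComponentsWithStats(m,connectivity=8)
  for i in range(1,n):
    if st[i,4]>20:
        r=cv2.minAreaRect(np.argwhere(l==i)[:,::-1].astype(np.float32));b=cv2.boxPoints(r)+[375,200]
        P=np.array([at(t,u,v,40) for u,v in b]);e=P[1]-P[0],P[2]-P[1];L=max(e,key=lambda v:np.hypot(*v[:2]))
        print(T,st[i,4],r[1],"ctr",P.mean(0),"len",np.hypot(*L[:2]),"ang",np.arctan2(L[1],L[0]))
# whole stand: not table coloured (table r-b>6?)
r=sub.astype(int);m=(((r[:,:,2]-r[:,:,0])<5)).astype(np.uint8);n,l,st,ce=cv2.connectedComponentsWithStats(m);i=1+st[1:,4].argmax()
q=cv2.minAreaRect(np.argwhere(l==i)[:,::-1].astype(np.float32));b=cv2.boxPoints(q)+[375,200]
P=np.array([at(t,u,v,6) for u,v in b]);print(st[i,4],"base",P.mean(0),[np.hypot(*(P[k+1]-P[k])[:2]) for k in(0,1)],np.arctan2(*(P[1]-P[0])[1::-1]),np.arctan2(*(P[2]-P[1])[1::-1]))
```

```text
[127. 141. 152. 153. 154. 166.] 152
1023 base [ 451.4  -230.25    6.  ] [np.float64(119.07325476361179), np.float64(81.34893975953224)] -1.3506699215776319 -2.9661371463318744
```

Emit:
arm_command([
  {"hand": -1, "x": -0.001, "y": 0, "z": 0.0, "yaw": 0},
  {"hand": -1, "x": 0, "y": 0, "z": 0, "yaw": 0},
  {"hand": -1, "x": 0, "y": 0, "z": 0, "yaw": 0},
  {"hand": -1, "x": 0, "y": 0, "z": 0, "yaw": 0},
  {"hand": -1, "x": 0, "y": 0, "z": 0, "yaw": 0},
], newtons=5)

```text
clock: 22.85
eef_pos: [452.0, 179.9, 32.2]
eef_rot: [-3.141, -0.0, 1.815]
wrist_force: [-0.5, -0.9, 1.1]
finger_gap: 59.8
finger_force: 5.0
```

Emit:
arm_command([
  {"hand": -1, "x": -0.005, "y": 0, "z": -0.004, "yaw": 0},
  {"hand": -1, "x": -0.005, "y": 0, "z": -0.0035, "yaw": 0},
  {"hand": -1, "x": -0.006, "y": 0, "z": -0.003, "yaw": 0},
  {"hand": -1, "x": -0.006, "y": 0, "z": -0.0025, "yaw": 0},
  {"hand": -1, "x": -0.006, "y": 0, "z": -0.002, "yaw": 0},
  {"hand": -1, "x": -0.006, "y": 0, "z": -0.0015, "yaw": 0},
  {"hand": -1, "x": -0.005, "y": 0, "z": -0.001, "yaw": 0},
  {"hand": -1, "x": -0.005, "y": 0, "z": -0.0005, "yaw": 0},
  {"hand": -1, "x": 0, "y": 0, "z": 0, "yaw": 0},
])

```text
clock: 23.75
eef_pos: [462.9, 136.7, 50.3]
eef_rot: [-3.142, 0.0, 1.814]
wrist_force: [0.3, 0.1, -3.6]
finger_gap: 60.0
finger_force: 5.0
```

```bash
python3 t2.py
```

```text
23.8 60.16846863457327 [ 0.06770855 -0.01485706 -4.29404681] [462.76406552 137.001504    50.18304061] -121.10404497629688
461 [[275, 179], [279, 181], [282, 197], [281, 210], [270, 216], [260, 213], [259, 207], [267, 184]]
[275, 179] [-190.5  166.7]
[279, 181] [-207.   163.2]
[282, 197] [-215.7  108.3]
[281, 210] [-208.    58.5]
[270, 216] [-156.8   21.6]
[260, 213] [-110.7   20.6]
[259, 207] [-108.4   43.6]
[267, 184] [-153.9  140.9]
```

Emit:
arm_command([
  {"hand": -1, "x": 0, "y": 0, "z": 0.004, "yaw": 0},
  {"hand": -1, "x": 0, "y": 0, "z": 0.004, "yaw": 0},
  {"hand": -1, "x": 0, "y": 0, "z": 0, "yaw": 0},
  {"hand": -1, "x": 0, "y": 0, "z": 0, "yaw": 0},
], newtons=3)

```text
clock: 24.2
eef_pos: [462.6, 137.3, 42.1]
eef_rot: [-3.141, -0.0, 1.815]
wrist_force: [-0.8, 0.5, -4.0]
finger_gap: 60.1
finger_force: 3.0
```

```bash
python3 t2.py
```

```text
24.25 60.42690838173782 [ 0.18167171  0.05980759 -4.55108887] [462.72272469 137.35181325  42.19294406] -120.7542405233256
429 [[276, 182], [280, 189], [281, 212], [269, 219], [264, 217], [259, 209], [263, 190]]
[276, 182] [-193.9  156.9]
[280, 189] [-209.2  135.5]
[281, 212] [-207.5   50.9]
[269, 219] [-151.1    8.2]
[264, 217] [-128.3    9.7]
[259, 209] [-107.6   35.5]
[263, 190] [-133.7  114.4]
```

Emit:
arm_command([
  {"hand": -1, "x": 0, "y": 0, "z": 0, "yaw": 0},
  {"hand": -1, "x": 0, "y": 0, "z": -0.005, "yaw": 0},
  {"hand": -1, "x": 0, "y": 0, "z": -0.015, "yaw": 0.015},
  {"hand": -1, "x": 0, "y": 0, "z": -0.02, "yaw": 0.015},
  {"hand": -1, "x": 0, "y": 0, "z": -0.02, "yaw": 0.015},
  {"hand": -1, "x": -0.005, "y": 0, "z": -0.02, "yaw": 0},
  {"hand": -1, "x": -0.01, "y": -0.004, "z": -0.015, "yaw": 0},
  {"hand": -1, "x": -0.015, "y": -0.006, "z": -0.005, "yaw": 0},
], newtons=25)

```text
clock: 25.05
eef_pos: [459.5, 106.0, 144.3]
eef_rot: [3.139, 0.0, 1.771]
wrist_force: [0.4, 0.4, -4.0]
finger_gap: 59.9
finger_force: 25.0
```

Emit:
arm_command([
  {"hand": -1, "x": -0.02, "y": -0.008, "z": 0, "yaw": 0},
  {"hand": -1, "x": -0.025, "y": -0.009, "z": 0, "yaw": 0},
  {"hand": -1, "x": -0.025, "y": -0.009, "z": 0, "yaw": 0},
  {"hand": -1, "x": -0.025, "y": -0.009, "z": 0, "yaw": 0},
  {"hand": -1, "x": -0.025, "y": -0.009, "z": 0, "yaw": 0},
  {"hand": -1, "x": -0.025, "y": -0.009, "z": 0, "yaw": 0},
  {"hand": -1, "x": -0.025, "y": -0.009, "z": 0, "yaw": 0},
  {"hand": -1, "x": -0.02, "y": -0.007, "z": 0, "yaw": 0},
  {"hand": -1, "x": -0.013, "y": -0.005, "z": 0, "yaw": 0},
  {"hand": -1, "x": 0, "y": 0, "z": 0, "yaw": 0},
])

```text
clock: 26.05
eef_pos: [426.3, -108.9, 142.7]
eef_rot: [3.141, 0.0, 1.768]
wrist_force: [0.0, -0.0, -3.7]
finger_gap: 60.1
finger_force: 25.0
```

Emit:
arm_command([
  {"hand": -1, "x": 0, "y": 0, "z": 0, "yaw": 0},
  {"hand": -1, "x": 0, "y": 0, "z": 0, "yaw": 0},
])

```text
clock: 26.25
eef_pos: [426.6, -107.1, 142.4]
eef_rot: [3.141, -0.0, 1.77]
wrist_force: [0.4, -0.3, -3.6]
finger_gap: 59.9
finger_force: 25.0
```

```bash
cat > t3.py <<'E'
from hull import *
import sys
im=camera("scene")[:,:,::-1].copy();cv2.imwrite("pics/s10.png",im)
s=manip.read_state();p=s["eef_pos"];print(s["clock"],s["wrist_force"].round(1),p.round(1))
c=get_calibration("scene");d=np.array([-.198,.98,0]);n=np.array([.98,.198,0]);u=np.array([0,0,1.])
g=p+[0,0,19];q=proj(c,g).astype(int)
h=hull(im,(q[1]-40,q[1]+50,q[0]-45,q[0]+50));print(h)
def pl(uu,v):
    o,r=ray(c,uu,v);w=g-30*n;t=((w-o)@n)/(r@n);x=o+t*r-w;return np.round([x@d,x[2]],1).tolist()
print("rel grip:",[pl(*k) for k in h[1]])
E
python3 t3.py
python3 - <<'E'
from h import *
c=get_calibration("scene")
im=cv2.imread("pics/s10.png");d=np.array([-.198,.98,0]);n=np.array([.98,.198,0]);S=np.array([451.4,-230.3,0])
print([proj(c,S+d*a+n*b+[0,0,6]).round(1).tolist() for a,b in((60,42),(60,-42),(-60,-42),(-60,42))])
print("railtops",[proj(c,S+d*a+n*b+[0,0,40]).round(1).tolist() for a,b in((50,-28),(50,28),(-50,-28),(-50,28))])
r=im[225:285,305:375].astype(int);m=((r[:,:,2]-r[:,:,0])<5).astype(np.uint8)
nn,l,st,ce=cv2.connectedComponentsWithStats(m);i=1+st[1:,4].argmax();ct=max(cv2.findContours((l==i).astype(np.uint8),0,1)[0],key=cv2.contourArea)
print(st[i,4],(cv2.approxPolyDP(cv2.convexHull(ct),1.5,True)[:,0]+[305,225]).tolist())
E
```

```text
26.3 [-0.6 -0.1 -3.6] [ 426.6 -107.1  142.4]
(np.int32(234), [[299, 186], [319, 191], [322, 199], [318, 214], [308, 220]])
rel grip: [[-11.9, 53.0], [-81.4, 55.1], [-91.2, 33.9], [-76.8, -16.0], [-40.7, -45.9]]
[[329.6, 244.6], [313.1, 257.0], [347.9, 271.0], [363.5, 257.2]]
railtops [[318.6, 246.0], [329.6, 237.9], [347.8, 257.2], [358.3, 248.3]]
695 [[315, 257], [320, 249], [329, 240], [356, 248], [363, 258], [348, 271]]
```

Run:
```python
from h import *
c=get_calibration("scene");a=cv2.imread("pics/scene0.png").astype(int);b=cv2.imread("pics/s10.png").astype(int)
g=np.array([426.6,-107.1,161.4]);d=np.array([-.198,.98,0]);n=np.array([.98,.198,0]);u=np.array([0,0,1.])
for al in(.2,.35,.5):
    X=-np.sin(al)*d+np.cos(al)*u;Z=-np.cos(al)*d-np.sin(al)*u
    P=lambda x,y,z:proj(c,g+(x-1)*X+(z-12)*Z+y*n).round(0).astype(int).tolist()
    print(al,"near wall",[P(x,-30,z) for x,z in((50,0),(-50,0),(-50,52),(50,52))],"lid P",P(-50,-28,60),P(-50,28,60),"stud",P(58,0,76))
dd=np.abs(a-b).max(2)
for r in range(196,240,2): print(r,"".join("#" if v>90 else "+" if v>45 else "-" if v>20 else "." for v in dd[r,285:340]), "".join("%2d"%(v//10) for v in b[r,296:330].mean(1).astype(int)))
```

```text
0.2 near wall [[295, 186], [291, 215], [305, 223], [310, 193]] lid P [308, 224] [319, 216] stud [323, 191]
0.35 near wall [[297, 186], [289, 213], [303, 223], [311, 196]] lid P [305, 224] [317, 217] stud [325, 195]
0.5 near wall [[299, 187], [288, 211], [300, 223], [312, 199]] lid P [302, 224] [314, 217] stud [326, 199]
196 .......+-.++++++++++++++++++++++++-.................... 11101011111111111212121012121212121212121112131416171819202020202020
198 .......++++-++#+-++++++++++++++++-+-................... 11101010111212121212121112131212121210111214171416181919191920191920
200 .......+++++++--++++++++++++++###+++++-................ 11111011111212121212121112131212121211101010121314151416202020202019
202 .......++++++++++++++++++++++++++####+-................ 1110101112121212121213111213121212121313121210 910101216202020202020
204 .......++++++++++++++++++++++++++####+-................ 11111213121211121212131012131212121212121212 9 910111217202020201917
206 .......+##++---.-++++++++++++++++####+................. 11121313121212121212131012131313131212131212 9 91010121820201915 9 6
208 
[... 1359 characters left out ...]
0101010101010101217182020202020202020202020202020202021
230 ++##########+---++#########+-.......................... 10121717171514101010101010101010121820202121202020202020202021202020
232 -+#####################+-.............................. 10101010101010101010101012172020202020212020202020202020212120202021
234 +#####################+................................ 10101010101010101010101420202020212020202021202120202020202120202020
236 +###################+-................................. 10101010101010101012172020212020202020202020202020202020212021202121
238 ####################+-................................. 10101010101010101012171820202020202021212120202121212120202020202019
```

Emit:
arm_command([
  {"hand": -1, "x": 0, "y": 0, "z": 0.01, "yaw": 0},
  {"hand": -1, "x": 0, "y": 0, "z": 0.02, "yaw": 0},
  {"hand": -1, "x": -0.005, "y": 0, "z": 0.02, "yaw": 0},
  {"hand": -1, "x": -0.01, "y": 0, "z": 0.015, "yaw": 0},
  {"hand": -1, "x": -0.01, "y": 0, "z": 0.005, "yaw": 0},
  {"hand": -1, "x": -0.004, "y": 0, "z": 0, "yaw": 0},
  {"hand": -1, "x": 0, "y": 0, "z": 0, "yaw": 0},
])

```text
clock: 27.0
eef_pos: [432.5, -136.6, 72.7]
eef_rot: [3.141, 0.0, 1.769]
wrist_force: [-0.4, -0.1, -3.5]
finger_gap: 59.9
finger_force: 25.0
```

Emit:
arm_command([
  {"hand": -1, "x": -0.004, "y": 0, "z": 0, "yaw": 0},
  {"hand": -1, "x": -0.004, "y": 0, "z": 0, "yaw": 0},
  {"hand": -1, "x": -0.004, "y": 0, "z": 0, "yaw": 0},
  {"hand": -1, "x": 0, "y": 0, "z": 0, "yaw": 0},
], newtons=7)

```text
clock: 27.4
eef_pos: [434.7, -148.3, 72.4]
eef_rot: [3.141, 0.0, 1.77]
wrist_force: [0.3, 0.2, -3.3]
finger_gap: 60.1
finger_force: 7.0
```

Emit:
arm_command([
  {"hand": -1, "x": -0.004, "y": 0, "z": 0, "yaw": 0},
  {"hand": -1, "x": -0.004, "y": 0, "z": -0.001, "yaw": 0},
  {"hand": -1, "x": 0, "y": 0, "z": 0, "yaw": 0},
])

```text
clock: 27.7
eef_pos: [436.2, -156.2, 73.4]
eef_rot: [3.141, 0.0, 1.769]
wrist_force: [0.3, 0.8, -3.6]
finger_gap: 60.4
finger_force: 7.0
```

```bash
python3 t3.py
python3 - <<'E'
from h import *
a=cv2.imread("pics/scene0.png").astype(int);b=cv2.imread("pics/s10.png").astype(int);c=get_calibration("scene")
s=manip.read_state()["eef_pos"];g=s+[0,0,19];d=np.array([-.198,.98,0]);n=np.array([.98,.198,0]);u=np.array([0,0,1.])
for al in(.1,.3,.5,.7):
    X=-np.sin(al)*d+np.cos(al)*u;Z=-np.cos(al)*d-np.sin(al)*u
    P=lambda x,y,z:proj(c,g+(x-1)*X+(z-12)*Z+y*n).round(0).astype(int).tolist()
    print(al,"near wall",[P(x,-30,z) for x,z in((50,0),(-50,0),(-50,52),(50,52))],"lid P",P(-50,-28,60),P(-50,28,60),"stud",P(58,0,76))
print("railend",[proj(c,[441.5+k*.98,-181.3+k*.198,40]).round(0) for k in(-28,-18,18,28)])
for r in range(206,264,2): print(r,"".join("%2d"%(v//10) for v in b[r,290:345].mean(1).astype(int)))
E
```

```text
27.75 [ 0.3 -0.  -2.8] [ 436.2 -156.1   73.3]
(np.int32(379), [[318, 259], [321, 245], [358, 254], [363, 258], [350, 271]])
rel grip: [[-24.5, -96.4], [-36.1, -44.1], [-159.0, -28.3], [-174.7, -35.0], [-135.3, -93.1]]
0.1 near wall [[308, 212], [306, 241], [321, 248], [323, 218]] lid P [323, 249] [334, 241] stud [337, 215]
0.3 near wall [[311, 213], [304, 239], [317, 248], [326, 222]] lid P [320, 250] [331, 242] stud [339, 220]
0.5 near wall [[314, 214], [302, 236], [314, 248], [327, 226]] lid P [316, 250] [327, 242] stud [341, 226]
0.7 near wall [[317, 216], [300, 233], [311, 247], [328, 231]] lid P [313, 249] [324, 241] stud [341, 232]
railend [array([319., 246.]), array([321., 245.]), array([328., 239.]), array([330., 238.])]
206 13 9 9 9 9 9 9 9 9 9 9 9 9 9 9 8 8 9101110 7 6 6 6 5 5 6 7 8 9 9 8 7 6 6 7 91216171513 7 5 5 5 5 5 5 5 5 81417
208 161515131311 9 9 9 9 9 9 9 9 9 8 6 7101111 9 8 9 8 7 8 9 9 9 9111312171617192019191915111011 6 5 5 5 5 5 61217
210 16161616161510 5 5 7 7 8 910 9 9 9 9 91110 9 9 9 9 9 9 9 9 9101417191411141718161210 9 8 8 7 6 5 5 5 5 5 51017
212 171717171617
[... 2273 characters left out ...]
1010111010
252  8 8 8 8 8 9 8 8 8 8 9 8 8 8 9 8 8 9 8 8 9 8 9 9 9 8 9 8 8 911101010101110101011111111121517171919191816151513
254  8 8 8 8 8 8 8 8 8 9 9 9 8 8 8 9 8101313131312 9 9 9 9 8 91215131010101010111010101110101010101111141617181920
256  8 8 8 8 8 8 9 8 8 8101315181715181818181718181817151210 9 910131515151413111010111111101010101111101010101112
258 1312 9 8 8 8 8 8 911161818171818181818171718171714121212121413131111111011141615151513111010101010111010111010
260 18181817131315171315181818181818181818181818181818171313111011131314141413121111101114161414151311101010101010
262 17181718181818181818181818181818181818181818181818181818181817151311101213131414141412111211111315161615131110
```

Emit:
arm_command([
  {"hand": -1, "x": -0.003, "y": 0, "z": 0, "yaw": 0},
  {"hand": -1, "x": -0.003, "y": 0, "z": 0, "yaw": 0},
  {"hand": -1, "x": 0, "y": 0, "z": 0, "yaw": 0},
])

```text
clock: 28.05
eef_pos: [437.4, -162.0, 73.3]
eef_rot: [3.141, 0.0, 1.77]
wrist_force: [0.2, 1.4, -1.9]
finger_gap: 59.9
finger_force: 7.0
```

Emit:
arm_command([
  {"hand": -1, "x": -0.003, "y": 0, "z": 0, "yaw": 0},
  {"hand": -1, "x": -0.003, "y": 0, "z": 0, "yaw": 0},
  {"hand": -1, "x": 0, "y": 0, "z": 0, "yaw": 0},
])

```text
clock: 28.35
eef_pos: [438.6, -167.9, 73.3]
eef_rot: [3.142, 0.0, 1.77]
wrist_force: [-0.4, 1.5, -1.9]
finger_gap: 59.9
finger_force: 7.0
```

```bash
cat > t4.py <<'E'
from h import *
b=camera("scene")[:,:,::-1].astype(int);cv2.imwrite("pics/s11.png",b);c=get_calibration("scene")
st=manip.read_state();s=st["eef_pos"];print(st["clock"],s.round(1),st["wrist_force"].round(1))
g=s+[0,0,19];d=np.array([-.198,.98,0]);n=np.array([.98,.198,0]);u=np.array([0,0,1.])
import sys
for al in map(float,sys.argv[1:]):
    X=-np.sin(al)*d+np.cos(al)*u;Z=-np.cos(al)*d-np.sin(al)*u
    P=lambda x,y,z:proj(c,g+(x-1)*X+(z-12)*Z+y*n).round(0).astype(int).tolist()
    print(al,"B,Q,P52,T52",[P(x,-30,z) for x,z in((50,0),(-50,0),(-50,52),(50,52))],"farB",P(50,30,0),"lidP",P(-50,-28,60),"brk",P(76,-14,61))
for r in range(206,258,2): print(r,"".join("%2d"%(v//10) for v in b[r,296:356].mean(1).astype(int)))
E
python3 t4.py .2 .4 .6 .8
```

```text
28.4 [ 438.6 -167.8   73.2] [-0.5  0.6 -2.9]
0.2 B,Q,P52,T52 [[313, 213], [308, 241], [322, 250], [328, 222]] farB [326, 206] lidP [325, 251] brk [336, 213]
0.4 B,Q,P52,T52 [[316, 214], [306, 239], [319, 250], [330, 226]] farB [328, 207] lidP [322, 251] brk [339, 219]
0.6 B,Q,P52,T52 [[319, 216], [304, 236], [316, 249], [331, 230]] farB [331, 208] lidP [318, 251] brk [341, 225]
0.8 B,Q,P52,T52 [[321, 218], [302, 233], [312, 247], [332, 234]] farB [334, 211] lidP [314, 249] brk [343, 231]
206  9 9 9 9 9 9 9 9 9 9 9 9 9 9 910111110 6 7 7 7 5 5 5 5 7 9 8 5 5 6 7 8 8 5 5 6 5 5 5 5 5 5 5 814171716151717171615101717
208  9 9 9 9 9 9 9 9 9 9 9 9 9 7 7 8101110 6 6 6 5 6 6 8 9 9 9 9 9 8 7 6 9 8 61013 8 5 5 5 5 5 5 612171717151210111214151717
210 10 4 5 6 7 8 910 9 9 9 9 9 9 8 9101111 9 9 9 9 9 9 9 9 91319151013141315172020191713 5 5 5 5 510171717171617171616171617
212 1612121012121416151414111010 9 9 910 9 8 9 9 9 9 9 9 9 911141720171619192020191613101310 5 5 612171717171717171717171817
214 1615151517171716171718171714 9 9 9 9 9 8 91113 9 9 9 9101216181814101012171611 9 9 8 7 6 5 813171717171
[... 2060 characters left out ...]
 8 8 9 8 9111112161717181917161714131111101010111010101010101010101011111316161819
250  8 9 8 8 9 9 8 8 8 8 8 9 8 8 9 8 8 9 8 8 9 9 9 9111010101010101114161617191918171513121110111010101011101011101010101010
252  8 8 9 8 9 8 8 9 8 9 8 9 8 9 8 9 8 9 9 8 9 9 8 9101010101010111010111011111215171719191918161514131010101010111010101010
254  8 8 8 8 8 8 9 9 8 8 9 8 9 9 8 8 9 9 9 9 8 8 912151310101010101110101011101010111011111316171820201817171413111110101011
256  9 8 9 8 8 9111310131312101315181817171511 8 9 9101215151514131110101010101010101010101011101111121517171919161615141513[ WARN:0@0.612] global loadsave.cpp:1063 imwrite_ Unsupported depth image for selected encoder is fallbacked to CV_8U.
```

Emit:
arm_command([
  {"hand": -1, "x": -0.0035, "y": 0, "z": -0.0005, "yaw": 0},
  {"hand": -1, "x": -0.0035, "y": 0, "z": -0.0005, "yaw": 0},
  {"hand": -1, "x": -0.0035, "y": 0, "z": -0.0005, "yaw": 0},
  {"hand": -1, "x": -0.0035, "y": 0, "z": 0, "yaw": 0},
  {"hand": -1, "x": -0.0035, "y": 0, "z": 0, "yaw": 0},
  {"hand": -1, "x": -0.0035, "y": 0, "z": 0, "yaw": 0},
  {"hand": -1, "x": 0, "y": 0, "z": 0, "yaw": 0},
])

```text
clock: 29.1
eef_pos: [442.8, -188.7, 74.8]
eef_rot: [3.141, 0.0, 1.769]
wrist_force: [-1.2, 1.4, -1.7]
finger_gap: 59.9
finger_force: 7.0
```

```bash
python3 t4.py .5 .7 .9 1.1 2>/dev/null
```

```text
29.15 [ 442.8 -188.5   74.7] [-0.5  0.9 -2.1]
0.5 B,Q,P52,T52 [[324, 217], [310, 239], [323, 251], [337, 229]] farB [336, 209] lidP [326, 253] brk [347, 223]
0.7 B,Q,P52,T52 [[326, 219], [308, 236], [320, 250], [338, 234]] farB [338, 211] lidP [322, 252] brk [349, 229]
0.9 B,Q,P52,T52 [[329, 221], [307, 233], [316, 248], [339, 238]] farB [341, 213] lidP [318, 250] brk [350, 235]
1.1 B,Q,P52,T52 [[331, 224], [306, 230], [313, 246], [338, 242]] farB [343, 216] lidP [314, 248] brk [350, 241]
206 131210 9 9 7 6 8 9 9 9 9 9 9 9 9 9 9 9 9 8 9101110 9 8 7 8 6 5 5 5 5 7 8 8 9 9 9 9 8 6 5 5 5 814171716151717171715101717
208  9 4 5 7 9 9 9 9 9 9 9 9 9 9 9 9 9 9 9 9 9 9101011 8 7 6 7 5 5 6 6 7 9 9 7 5 5 6 9 8 6 5 5 5 612171717151211111313151717
210 10 5 5 5 6 7 8101010 9 9 9 910 9 9 9 9 8 6 8101110 8 7 7 7 6 7 9 9 9 9101113 7 6 8 8 5 5 5 5 510171717171717161616171617
212 161211101212141617171614131210 9 9 9 9 9 8 8101111 9 9 910 910 9 911151410 9101113 9 5 5 5 4 612161717171717171717171717
214 1615151517171717181718171817181716141311 9 9101010 9 9 9 910 9 9 910 910101519191918131114161618171717
[... 1943 characters left out ...]
9 91113 9 8 8 9 8 8 81010101010101010 9101111101010111316171819191918181818
248  8 8 9 9 8 9 8 8 8 8 8 8 9 8 9 9 8 8 9 8 9 9 9 9101112161613141517151412101010101010101011101010101110101111111416161819
250  8 8 8 8 8 8 8 9 8 8 8 8 8 9 8 8 8 9 9 8 8 8 8 9101010101111101113161618191916151313121110111011101010101111101111111010
252  9 9 9 8 8 8 8 9 9 8 8 8 8 9 9 9 9 9 9 8 8 8 9 9111010101010101010111110111215171719191918161515131011101010111010101010
254  9 8 8 8 8 9 9 9 8 9 9 8 8 9 8 8 8 9 8 9 9 8 912151310101010101010101010101011101010111416161819201818171413111110101111
256  8 8 9 8 8 9 8 8 9 8 9 9 8 8 8 8 8 8 8 910 7 8 9101215151514131110101010101010101010101110101111121517171919161615141513
```

Emit:
arm_command([
  {"hand": -1, "x": 0, "y": 0, "z": 0.001, "yaw": 0},
  {"hand": -1, "x": -0.002, "y": 0, "z": 0.0015, "yaw": 0},
  {"hand": -1, "x": -0.002, "y": 0, "z": 0.0015, "yaw": 0},
  {"hand": -1, "x": -0.002, "y": 0, "z": 0.0015, "yaw": 0},
  {"hand": -1, "x": -0.002, "y": 0, "z": 0.0015, "yaw": 0},
  {"hand": -1, "x": 0, "y": 0, "z": 0, "yaw": 0},
], newtons=4)

```text
clock: 29.75
eef_pos: [444.2, -196.2, 67.5]
eef_rot: [-3.141, -0.0, 1.77]
wrist_force: [-0.4, 0.4, -2.7]
finger_gap: 60.1
finger_force: 4.0
```

```bash
python3 t4.py .7 .9 1.1 1.3 2>/dev/null
```

```text
29.8 [ 444.2 -196.1   67.6] [ 0.1  1.  -2.7]
0.7 B,Q,P52,T52 [[329, 222], [311, 239], [322, 253], [341, 237]] farB [341, 214] lidP [324, 255] brk [351, 232]
0.9 B,Q,P52,T52 [[331, 225], [309, 236], [318, 251], [341, 241]] farB [343, 216] lidP [320, 253] brk [352, 238]
1.1 B,Q,P52,T52 [[333, 227], [308, 233], [315, 249], [340, 245]] farB [345, 219] lidP [316, 251] brk [352, 244]
1.3 B,Q,P52,T52 [[335, 231], [308, 229], [312, 246], [339, 248]] farB [347, 222] lidP [313, 248] brk [351, 249]
206 131210 9 7 8 9 9 9 9 9 9 8 7 7 6 5 5 5 4 5 5 5 5 5 5 5 5 5 5 6 6 6 5 5 5 6 7 9 9 9 910 9 8 5 814171616151717171714101717
208  8 5 5 5 5 6 8 7 7 9 9 9 9 9 9 9 9 9 8 8 7 6 6 6 6 710 9 8 8 7 5 5 5 5 5 6 9 9 9 9 910 8 6 5 611171717151211111313151717
210 10 4 5 5 5 710 8 8 8 9 9 9 9 9 9 9 9 9 9 9 9 9 910111111 8 7 6 7 5 5 5 5 710 8 5 7 8 9 8 6 4 510171717171717161516171617
212 1613111012121110 9 9 9 9 9 9 9 9 9 9 9 9 9 9 8 8 9101111 6 6 6 6 5 6 8 91010 9 7 5 6 9 8 6 4 612161717171717171717171717
214 1515151517171716161614121210 9 9 9 9 9 9 9 9 7 6 8101111 8 9 8 7 91010 911141514 9 8 9 8 6 813171717171
[... 1942 characters left out ...]
9 9 9 9 9 8 8 8 9 8 8 9 8 8 8 8 9101010101011101011111316171819191918181818
248 16 8 8 8 8 8 9 9 9 8 8 9 9 9 9 8 8 8 9 8 8 9 9 91010121411121413 911141210 910101010101010101010111010101110111416171720
250  8 8 9 9 8 8 9 8 8 8 8 8 8 8 8 8 9 8 8 9 9 9 9 9101010101011101113161618191917151311 91010101110101010101110111111111010
252  8 8 8 8 8 8 8 9 8 8 9 9 9 8 8 8 9 8 8 8 9 8 8 9101010101110101010101111111215171719191716161515131010101110101010101010
254  8 8 8 8 8 9 8 8 8 9 8 9 9 9 8 8 9 9 8 8 8 9 8 9101010101010101010101010101011101011111316161820201918171513111010101011
256  8 8 8 8 9 9 8 9 9 8 9 8 8 8 8 9 9 8 8 8 8 6 6 8101315151514131110101010101010101010101110101011121517181919161615141513
```

Emit:
arm_command([
  {"hand": -1, "x": -0.003, "y": 0, "z": 0.002, "yaw": 0},
  {"hand": -1, "x": -0.003, "y": 0, "z": 0.002, "yaw": 0},
  {"hand": -1, "x": -0.003, "y": 0, "z": 0.002, "yaw": 0},
  {"hand": -1, "x": -0.003, "y": 0, "z": 0.002, "yaw": 0},
  {"hand": -1, "x": -0.003, "y": 0, "z": 0.002, "yaw": 0},
  {"hand": -1, "x": 0, "y": 0, "z": 0, "yaw": 0},
], newtons=5)

```text
clock: 30.4
eef_pos: [447.2, -211.0, 57.4]
eef_rot: [-3.141, -0.0, 1.769]
wrist_force: [0.2, 0.2, -1.7]
finger_gap: 59.9
finger_force: 5.0
```

```bash
sed -i 's/(x-1)\*X+(z-12)\*Z/(x+9)*X+(z-32)*Z/' t4.py; python3 t4.py  .9 1.1 1.3 1.5 2>/dev/null
```

```text
30.45 [ 447.1 -210.8   57.4] [ 0.6 -1.  -3. ]
0.9 B,Q,P52,T52 [[334, 222], [312, 233], [321, 249], [344, 238]] farB [346, 214] lidP [323, 251] brk [356, 236]
1.1 B,Q,P52,T52 [[338, 225], [312, 230], [319, 247], [345, 242]] farB [350, 217] lidP [320, 249] brk [357, 242]
1.3 B,Q,P52,T52 [[341, 229], [313, 228], [317, 244], [345, 246]] farB [353, 220] lidP [318, 246] brk [357, 248]
1.5 B,Q,P52,T52 [[344, 233], [314, 225], [315, 241], [344, 250]] farB [355, 224] lidP [316, 243] brk [356, 253]
206 1312 9 9 912141614 7 5 5 5 5 6 6 5 6 6 6 6 6 5 6 6 5 6 6 5 6 5 5 5 5 5 6 6 6 6 5 6 8 9 8 8 9 8 8 7 7 7 6 6 6 91211101717
208  9 5 5 5 5 5 91513 8 7 6 5 5 5 5 5 5 5 5 5 6 5 7 6 6 5 6 6 6 6 5 5 5 5 6 5 5 6 5 6 8 9 8 8 7 8 8111717151210111213151717
210 10 5 5 4 4 5 814151210 9 9 9 8 7 7 6 4 5 5 5 5 5 5 5 6 6 5 5 5 5 5 5 5 6 5 5 6 5 6 6 7 7 8 9 9 8111717171717161616171617
212 1612111012121416171612 9 8 9 9 9 9 9 9 9 8 7 7 6 5 5 5 5 5 5 5 7 7 7 7 5 5 5 5 5 5 71010 9 9 9 8111717171717171717171717
214 1515151517171717171612 8 7 7 8 9 9 9 9 9 9 9 9 9 9 9 8 7 8 9101110 8 8 9 6 5 5 5 5 8 9 9 8 8 8 9121717
[... 1943 characters left out ...]
9 9 9 9 8 8 8 9 8 7 8 9 8 8 8 8 8 8 8 8 8 9 9101011111316171819201918181818
248 1717181712 8 8 8 8 8 8 8 9 9 8 8 8 9 8 9 8 8 8 910 91010 9 9 9 9 9 8 9 8 8 8 9 91010101010101011101010101110111316161819
250 171717181612 8 8 8 9 8 8 8 9 8 8 8 8 8 9 8 8 8 910101010101010101215 910121216151311 9 910101010101010101110111111101110
252  9 8 8 8 8 8 9 8 8 8 8 8 8 8 8 8 8 9 8 8 8 8 8 9101010101010101010101010101215171719191815141311101110101010101010111010
254  8 8 8 8 8 8 8 9 8 8 9 8 8 8 9 9 8 9 8 8 8 8 8 910 910 91010101010101010101010101010111416171819191818171413111010101011
256  8 8 8 9 8 8 8 8 8 9 9 8 8 8 8 9 8 8 8 8 8 6 6 8 91010101010101110101010101010101010101110101011121417181919161615141513
```

Emit:
arm_command([
  {"hand": -1, "x": -0.002, "y": 0, "z": 0.002, "yaw": 0},
  {"hand": -1, "x": -0.002, "y": 0, "z": 0.002, "yaw": 0},
  {"hand": -1, "x": -0.002, "y": 0, "z": 0.002, "yaw": 0},
  {"hand": -1, "x": 0, "y": 0, "z": 0, "yaw": 0},
])

```text
clock: 30.85
eef_pos: [448.4, -216.8, 51.5]
eef_rot: [-3.142, -0.0, 1.77]
wrist_force: [-0.3, -0.4, -1.7]
finger_gap: 60.0
finger_force: 5.0
```

Emit:
arm_command([
  {"hand": -1, "x": -0.001, "y": 0, "z": 0.0015, "yaw": 0},
  {"hand": -1, "x": -0.001, "y": 0, "z": 0.0015, "yaw": 0},
  {"hand": -1, "x": 0, "y": 0, "z": 0, "yaw": 0},
])

```text
clock: 31.15
eef_pos: [448.8, -218.6, 48.6]
eef_rot: [-3.142, -0.0, 1.77]
wrist_force: [-0.1, -0.8, 0.1]
finger_gap: 60.0
finger_force: 5.0
```

```bash
sed -i 's/(x+9)\*X+(z-32)\*Z/(x-1)*X+(z-30)*Z/' t4.py; python3 t4.py  1.1 1.3 1.5 1.6 2>/dev/null
```

```text
31.2 [ 448.8 -218.5   48.6] [ 0.5  0.  -1. ]
1.1 B,Q,P52,T52 [[338, 230], [312, 235], [319, 251], [345, 247]] farB [350, 221] lidP [320, 253] brk [357, 247]
1.3 B,Q,P52,T52 [[341, 233], [313, 232], [317, 248], [345, 250]] farB [352, 224] lidP [318, 250] brk [356, 252]
1.5 B,Q,P52,T52 [[343, 237], [314, 229], [315, 245], [344, 253]] farB [355, 228] lidP [316, 247] brk [355, 256]
1.6 B,Q,P52,T52 [[344, 239], [314, 227], [314, 243], [343, 255]] farB [356, 230] lidP [315, 245] brk [354, 258]
206 141210 9 9121416161616161412 8 5 5 5 5 5 5 5 5 5 5 5 5 5 5 5 5 5 6 5 7 7 7 8 8 6 6 5 4 5 5 5 6 5 5 4 5 6 8 8 7 7 5 5 5 6
208  9 5 5 5 5 5 91516171511 5 6 6 6 6 6 6 5 6 6 6 6 6 5 6 6 6 6 6 6 5 5 5 5 5 5 4 4 5 6 6 8 8 8 7 7 6 7 8 9 8 7 7 7 5 5 510
210 10 4 4 4 5 5 814171715 8 5 5 5 5 6 6 6 6 6 6 6 6 6 6 5 6 5 6 5 5 6 5 6 5 5 5 6 6 5 6 5 7 9 8 7 9 9 8 810131210 910151617
212 161211101212131617171610 7 7 6 5 5 5 5 5 4 5 5 5 5 6 6 5 5 6 6 6 6 6 6 5 6 6 6 5 5 5 5 7 9 8 8 7 7 811151717171717171717
214 16151514171717171717171412 9 9 9 9 8 7 7 6 5 5 5 5 4 5 5 5 5 5 5 5 5 5 5 5 6 6 5 6 5 5 6 7 8 8 9 9 9111
[... 1942 characters left out ...]
9 9 9 9 8 8 8 9 9 9 9101110 9 8 7 7 8 8 8 8 8101010111316171819191918181818
248 12181717181713 8 8 8 8 8 9 8 9 8 8 9 8 8 8 8 8 910101010 910 9 9 8 91010 9 8 8 8 8 8 8 9 9101010101011101010111416161819
250 1015171717141312 8 9 8 8 8 8 8 9 8 8 8 9 8 8 8 910 91010101010101010 91010 9 9 91011 9 910101011101010101010101111101010
252  810151514151513 9 8 8 9 8 8 8 8 9 9 8 9 8 8 8 910 910101010101010101010111215171719191715141413101010101010101010101010
254  8 8 8 9 8 8 9 8 8 9 8 9 8 8 8 8 8 9 9 8 9 9 8 9 91010101010 91010101010101010101011111416171820191818161313111010111010
256  8 8 8 8 8 8 8 9 8 8 9 8 8 9 8 8 8 8 8 8 8 6 6 8 91010101010 9 910101010101010101011101010101110121417181919161615141413
```

Emit:
arm_command([
  {"hand": -1, "x": -0.001, "y": 0, "z": 0.0015, "yaw": 0},
  {"hand": -1, "x": -0.001, "y": 0, "z": 0.0015, "yaw": 0},
  {"hand": -1, "x": 0, "y": 0, "z": 0, "yaw": 0},
])

```text
clock: 31.5
eef_pos: [449.2, -220.6, 45.6]
eef_rot: [3.142, 0.0, 1.77]
wrist_force: [-0.9, -1.2, 0.2]
finger_gap: 59.8
finger_force: 5.0
```

Emit:
arm_command([
  {"hand": -1, "x": 0, "y": 0, "z": 0.0015, "yaw": 0},
  {"hand": -1, "x": 0, "y": 0, "z": 0.001, "yaw": 0},
  {"hand": -1, "x": 0, "y": 0, "z": 0, "yaw": 0},
])

```text
clock: 31.8
eef_pos: [449.2, -220.5, 43.1]
eef_rot: [3.142, -0.0, 1.77]
wrist_force: [0.1, -2.1, 2.1]
finger_gap: 59.9
finger_force: 5.0
```

```bash
cat > t5.py <<'E'
from h import *
st=manip.read_state();print(st["clock"],st["eef_pos"].round(1),st["wrist_force"].round(1))
b=camera("scene")[:,:,::-1];t=camera("top")[:,:,::-1];cv2.imwrite("pics/s12.png",b);cv2.imwrite("pics/t12.png",t)
c=get_calibration("scene");d=np.array([-.198,.98,0]);n=np.array([.98,.198,0]);S=np.array([451.4,-230.3,0])
for k in(0,15,30): print(k,"Q,B,P52,T52 flat",[proj(c,S+d*(k+a)-30*n+[0,0,z]).round(0).tolist() for a,z in((50,100),(-50,100),(50,48),(-50,48))],"bracketend",proj(c,S+d*(k-76)-14*n+[0,0,54]).round(0))
for r in range(218,258,2): print(r,"".join("%2d"%(v//10) for v in b[r,300:356].mean(1).astype(int)))
E
python3 t5.py
```

```text
31.8 [ 449.2 -220.5   43.1] [ 0.1 -2.1  2.1]
0 Q,B,P52,T52 flat [[318.0, 228.0], [348.0, 239.0], [318.0, 244.0], [347.0, 255.0]] bracketend [359. 254.]
15 Q,B,P52,T52 flat [[314.0, 227.0], [343.0, 237.0], [314.0, 242.0], [343.0, 253.0]] bracketend [354. 252.]
30 Q,B,P52,T52 flat [[309.0, 225.0], [338.0, 235.0], [310.0, 241.0], [338.0, 252.0]] bracketend [349. 250.]
218 12131414171717171612 9 8 8 9 9 9 9 9 9 9 8 7 6 6 5 5 5 5 5 6 7 8 7 7 6 5 5 5 5 5 710 9 910 910131818171718181718
220 10111113171817181612 9 8 7 8 9 9 9 9 9 9 9 9 9 9 9 9 8 8 9101110 9 8 7 6 5 5 5 5 710141712 9 9121617181817181717
222 10101114181818181715 9 9 9 9 9 9 9 9 9 9 9 9 9 9 9 9 910101111 9 6 6 6 5 5 5 7 912141210 9 9 9111110101113131616
224 151516171718181818171412 9 9 9 9 9 9 9 9 9 9 9 9 9 8 6 7 9101110 8 7 7 7 8 91010101010 91012101110 9101010111110
226 18181818181817171511 8 8 8 8 8 8 8 8 9 9 9 9 9 9 9 9 8 8 91011101013121210 9 910 910 91113131414171715131210 910
228 181718181817131111 9 9 9 9 9 91010 9101010 9 9 9 9 9 9 9 9 91010101310 9101010 911141616161616161817181818171613
230 171817181717141010 9 91010
[... 907 characters left out ...]
46 171816 8 8 8 9 8 9 9 8 8 9 8 9 9 8 9 9 9 9 9 9 9 8 9 9 9 9 9 91010 7 7 8 8 8 7 9101010 910 9 8 8 914181918181818
248 181816 8 8 8 8 8 8 8 8 8 8 8 8 9 8 8 9 91010101010 9 9 9 9 9101111 8 8 8 8 8 8 8 9101010101110101010111316161819
250 17141312 8 9 8 8 8 9 8 8 9 8 8 8 8 8 8 91010101010101010 9 9 9101110 9 8 8 8 8 910101010101010101010101111101010
252 1617141513 8 8 8 8 8 8 8 8 9 8 8 8 8 8 9101010101010101010101010111110121719191715141313131010111010101010101010
254  8 8 8 8 8 8 9 8 8 8 9 8 8 9 9 8 8 8 8 9 9 91010 910 91010101010101010101010111316161819191818161313111010101010
256  9 8 8 9 8 8 8 8 8 8 9 8 9 8 8 8 7 6 6 810101010101010 910101010101010101010101110101110121517171919161615141413
```

Emit:
arm_command([
  {"hand": -1, "x": 0, "y": 0, "z": 0.0015, "yaw": 0},
  {"hand": -1, "x": 0, "y": 0, "z": 0, "yaw": 0},
  {"hand": -1, "x": 0, "y": 0, "z": 0, "yaw": 0},
])

```text
clock: 32.2
eef_pos: [449.2, -220.5, 41.7]
eef_rot: [-3.142, -0.0, 1.77]
wrist_force: [0.0, -1.5, 1.8]
finger_gap: 60.0
finger_force: 5.0
```

Emit:
arm_command([
  {"hand": -1, "x": 0, "y": 0, "z": 0, "yaw": 0},
  {"hand": -1, "x": 0, "y": 0, "z": 0, "yaw": 0},
  {"hand": -1, "x": 0, "y": 0, "z": -0.003, "yaw": 0},
  {"hand": -1, "x": 0, "y": 0, "z": -0.004, "yaw": 0},
  {"hand": -1, "x": 0, "y": 0, "z": -0.004, "yaw": 0},
  {"hand": -1, "x": 0, "y": 0, "z": 0, "yaw": 0},
  {"hand": -1, "x": 0, "y": 0, "z": 0, "yaw": 0},
], newtons=30)

```text
clock: 32.9
eef_pos: [449.2, -220.5, 52.8]
eef_rot: [3.142, 0.0, 1.77]
wrist_force: [-0.9, -0.1, -3.5]
finger_gap: 59.7
finger_force: 30.0
```

```bash
python3 t5.py
```

```text
32.9 [ 449.2 -220.5   52.8] [-0.9 -0.1 -3.5]
0 Q,B,P52,T52 flat [[318.0, 228.0], [348.0, 239.0], [318.0, 244.0], [347.0, 255.0]] bracketend [359. 254.]
15 Q,B,P52,T52 flat [[314.0, 227.0], [343.0, 237.0], [314.0, 242.0], [343.0, 253.0]] bracketend [354. 252.]
30 Q,B,P52,T52 flat [[309.0, 225.0], [338.0, 235.0], [310.0, 241.0], [338.0, 252.0]] bracketend [349. 250.]
218 12131414171718181612 9 9 9 9 9 9 9 9 9 9 9 9 9 9 9 9 9 9101111 9 7 7 7 5 5 5 5 710131312 9 8 9131817171817181718
220 1011111318181717171713 9 9 9 9 9 9 9 9 9 9 9 9 9 9 8 7 8 91011 9 6 7 5 5 6 7 9101312 9101010 9121617181818181718
222 1010111418181717151210 8 8 8 8 9 9 9 9 9 9 9 9 9 9 9 7 7 9101110 8 9 9 9 9 9 910 9101010111312101110101113131616
224 151516181817141413 9 9 9 9 9 9 9 9 9 9 9 9 9 9 9 9 9 9 9 9101110 9111412 9 91010 91013151616151210 9 91010111110
226 18171818171714131010 9 9101010 91010 9101010101010 9 9 9 91011 8 910 9 910 910121316161616151616171715131210 910
228 171817181817161211 9 910 9 9 9 9 910 91010 91010 9 9 9 9 9 910 9 9 9 9101215161615161515151717161717181818171614
230 18171818181817141010 910 9
[... 907 characters left out ...]
46 171712 8 8 8 9 8 8 8 8 8 9 8 8 9 8 8 8 8 9 9 9 8 8 8 8 8 8 9101110 8 8 8 8 8 8 910101010111316171819191918181818
248 171513 8 9 8 8 8 8 8 8 9 9 9 8 9 8 8 9 910101010 9 9 9 9 9 9 9 910 9 9 9 9 9 91010101011111010101110111316171819
250 17161312 8 8 8 8 9 8 8 8 8 9 8 8 8 8 9 9101010101010101010 9 91010 9 9 91011 91010101010101010101110101110101010
252 15151413 9 8 8 8 8 8 8 8 8 8 9 9 8 8 8 9101010101010101010101010111215171719191715141412101010101011101010101010
254  8 8 8 9 8 9 9 9 8 8 8 8 8 8 8 8 8 9 8 910 9 9101010101010101010101010111010111316161820191817161313111010101010
256  8 8 9 9 8 8 8 9 8 9 8 8 9 8 8 8 7 6 7 810101010101010 9 9101011101010101010111110101011121517171919161615141513
```

Emit:
arm_command([
  {"hand": -1, "x": -0.004, "y": 0, "z": -0.004, "yaw": 0},
  {"hand": -1, "x": -0.008, "y": 0, "z": 0, "yaw": 0},
  {"hand": -1, "x": -0.01, "y": 0, "z": 0, "yaw": 0},
  {"hand": -1, "x": -0.008, "y": 0, "z": 0, "yaw": 0},
  {"hand": -1, "x": -0.004, "y": 0, "z": 0, "yaw": 0},
  {"hand": -1, "x": 0, "y": 0, "z": 0.004, "yaw": 0},
  {"hand": -1, "x": 0, "y": 0, "z": 0.003, "yaw": 0},
  {"hand": -1, "x": 0, "y": 0, "z": 0, "yaw": 0},
])

```text
clock: 33.8
eef_pos: [456.1, -254.1, 49.9]
eef_rot: [3.141, 0.001, 1.77]
wrist_force: [-0.7, -4.0, 1.5]
finger_gap: 59.7
finger_force: 30.0
```

Emit:
arm_command([
  {"hand": -1, "x": 0, "y": 0, "z": 0.002, "yaw": 0},
  {"hand": -1, "x": 0, "y": 0, "z": 0.002, "yaw": 0},
  {"hand": -1, "x": 0, "y": 0, "z": 0.002, "yaw": 0},
  {"hand": -1, "x": 0, "y": 0, "z": 0, "yaw": 0},
], newtons=6)

```text
clock: 34.2
eef_pos: [456.3, -254.1, 43.9]
eef_rot: [3.141, 0.001, 1.77]
wrist_force: [1.9, -3.5, 1.0]
finger_gap: 60.2
finger_force: 6.0
```

Emit:
arm_command([
  {"hand": -1, "x": 0, "y": 0, "z": 0.001, "yaw": 0},
  {"hand": -1, "x": 0, "y": 0, "z": 0.001, "yaw": 0},
  {"hand": -1, "x": 0, "y": 0, "z": 0.001, "yaw": 0},
  {"hand": -1, "x": 0, "y": 0, "z": 0, "yaw": 0},
])

```text
clock: 34.6
eef_pos: [456.2, -253.9, 40.8]
eef_rot: [3.141, 0.001, 1.77]
wrist_force: [2.0, -3.4, 1.1]
finger_gap: 60.1
finger_force: 6.0
```

```bash
python3 t5.py
```

```text
34.6 [ 456.2 -253.9   40.8] [ 2.  -3.4  1.1]
0 Q,B,P52,T52 flat [[318.0, 228.0], [348.0, 239.0], [318.0, 244.0], [347.0, 255.0]] bracketend [359. 254.]
15 Q,B,P52,T52 flat [[314.0, 227.0], [343.0, 237.0], [314.0, 242.0], [343.0, 253.0]] bracketend [354. 252.]
30 Q,B,P52,T52 flat [[309.0, 225.0], [338.0, 235.0], [310.0, 241.0], [338.0, 252.0]] bracketend [349. 250.]
218 12131414171717171817171818171817171611 7 6 5 5 5 5 5 5 5 6 5 5 6 6 6 6 6 6 6 6 6 6 5 6 5 6 6 812141310 9 9 8 7 7
220 1111111318181818181818171817181818161210 9 9 9 8 7 7 6 5 5 5 5 5 5 5 5 6 6 5 6 6 5 5 5 5 5 6 6 6 5 6 6 6 7 8 9 9
222 1111111418171818181818181817181718181713 9 9 8 9 9 9 9 9 9 8 7 7 6 5 5 5 5 5 5 5 5 7 8 7 7 6 6 5 5 5 6 8 91012 9
224 1515161818181818181718171717181818171714 9 8 6 8 9 9 9 9 9 9 9 9 9 9 9 8 8 7 7 8 81011 9 8 8 6 5 5 5 6 91413 9 9
226 1818181818181818171818171717171818171611 9 9 9 9 9 9 9 9 9 9 9 9 9 9 9 9 9 9 9101111 9 7 7 7 6 5 5 6 7 8 9 9 9 9
228 18181818181818181818171717181817151413 9 9 9 9 9 9 9 9 9 9 9 9 9 9 9 9 9 8 7 8 9101110 7 6 6 6 6 8 9 91010111414
230 18181818181717171817181818
[... 907 characters left out ...]
46  8 9 8 912181718171716 8 8 8 8 8 8 8 8 8 9 910 9 9101010101010111110 9 9 9 910 9 9 9 9 9101010121414131010101010
248  9 8 8 81115171817181715 8 8 8 8 8 8 9 9101010 9 9 9 9 9 9 9 9 9 9 9 8 8 9 9 910 9 9 91011101113151211101010 9 9
250  8 9 8 81016171817181716 8 8 8 8 8 8 8 9101010101010101010 9 9 9 9 9 8 8 9 9 9 9 9 9 9 8 8 8 8 911 9101010 9 8 8
252  9 8 8 8 810161818181816 9 9 8 8 8 8 8 910 9101010101010101010101010 9 9 9 9 9 9101111 9 8 8 8 8 810101010101010
254  9 8 8 8 8 912171817171312 9 8 8 8 8 8 9101010101010101010101010101010101010 9 910111110 9 9 9101211101010101010
256  8 8 9 9 8 81115151514141413 8 8 7 6 6 810101010 9 9101010101010101010101010101010101010101217171919141010121313
```

Emit:
arm_command([
  {"hand": 0.2, "x": 0, "y": 0, "z": 0, "yaw": 0},
  {"hand": 0.6, "x": 0, "y": 0, "z": 0, "yaw": 0},
  {"hand": 0.8, "x": 0, "y": 0, "z": 0, "yaw": 0},
  {"hand": 0.8, "x": 0, "y": 0, "z": 0, "yaw": 0},
  {"hand": 0.8, "x": 0, "y": 0, "z": -0.02, "yaw": 0},
  {"hand": 0.8, "x": 0, "y": 0, "z": -0.04, "yaw": 0},
  {"hand": 0.8, "x": 0, "y": 0, "z": -0.04, "yaw": 0},
  {"hand": 0.8, "x": -0.03, "y": 0, "z": -0.04, "yaw": 0},
  {"hand": 0.8, "x": -0.03, "y": 0, "z": -0.02, "yaw": 0},
  {"hand": 0.8, "x": -0.01, "y": 0, "z": 0, "yaw": 0},
])

```text
clock: 35.7
eef_pos: [470.6, -324.8, 203.5]
eef_rot: [3.139, 0.004, 1.769]
wrist_force: [-0.0, 0.4, 0.1]
finger_gap: 84.9
finger_force: 0.0
```

Emit:
arm_command([
  {"hand": 0.8, "x": 0, "y": 0, "z": 0, "yaw": 0},
  {"hand": 0.8, "x": 0, "y": 0, "z": 0, "yaw": 0},
  {"hand": 0.8, "x": 0, "y": 0, "z": 0, "yaw": 0},
])

```text
clock: 36.0
eef_pos: [469.4, -321.3, 199.5]
eef_rot: [-3.14, -0.002, 1.77]
wrist_force: [0.0, -0.3, 0.3]
finger_gap: 84.6
finger_force: 0.0
```

Run:
```python
from h import *
s=manip.read_state();print(s["clock"],s["eef_pos"].round(1),s["wrist_force"].round(1))
d=np.array([-.198,.98,0]);n=np.array([.98,.198,0]);S=np.array([451.4,-230.3,0])
c=get_calibration("wrist");np.save("w5.npy",c["cam_to_world"]);im=camera("wrist")[:,:,::-1];cv2.imwrite("pics/w5.png",im)
for k in(0,15): print(k,[proj(c,S+d*(k+a)+b*n+[0,0,100],True).round(0).tolist() for a,b in((50,-30),(50,30),(-50,30),(-50,-30))],"base",[proj(c,S+d*a+b*n+[0,0,6],True).round(0).tolist() for a,b in((60,-42),(60,42),(-60,42),(-60,-42))])
t=camera("top")[:,:,::-1];cv2.imwrite("pics/t13.png",t)
g=cv2.cvtColor(im,cv2.COLOR_BGR2GRAY)
for r in range(20,260,8): print(r,"".join("%2d"%(v//10) for v in g[r,230:400:3].astype(int)))
```

```text
36.0 [ 469.4 -321.3  199.5] [ 0.  -0.3  0.3]
0 [[284.0, 46.0], [352.0, 46.0], [351.0, 155.0], [285.0, 155.0]] base [[283.0, 54.0], [354.0, 54.0], [353.0, 153.0], [283.0, 153.0]]
15 [[284.0, 30.0], [352.0, 30.0], [351.0, 139.0], [285.0, 139.0]] base [[283.0, 54.0], [354.0, 54.0], [353.0, 153.0], [283.0, 153.0]]
20  9 6 6 6 6 6 6 6 6 6 6 6 6 6 6 6 6 6 6 6 6 6 6141515151515151515 6 6 6 6 6 6 6 6 6 6151515151515151515151515151515
28 151515 9 6 6 6 6 6 6 6 6 6 6 6 6 6 6 6 61515151515151515151515151515 6 6 6 6 6 6 6 6 6 613151515151515151515151515
36 15151513 6 6 6 6 6 6 6 6 6 6 6 6 61515151515151515151515151515151515 6 6 6 6 6 6 6 6 6 6 6 6 615151515151515151515
44 1515151515 9 6 6 6 6 6 6 6 6 6 61515151515151115 7 611 6 610 6 6 6 6 6 6 6 6 6 6 6 6 6 6 6 6 6 6 61415151515151515
52 1515151515151514 6 6 6 6 6 6 6 6 6 717171717171818181817 9 7 8 7 8 8 7 7 7 7 7 7 7 6 6 6 6 6 6 6 6 6 6151515151515
60 141515151515151515 6 6 6 6 6 6 6 6 41317171717181813 7 7 7 7 7 7 8 7 7 7 7 7 7 7 7 6 6 6 6 6 6 6 6 6 6 61515151515
68 151515151515151515151510 6 6 6 6 6 415171817 9 7 7 7 7 7 7 7 8 7 7 7 7 7 7 7 
[... 2071 characters left out ...]
9 7 3 3 3 4 613151515151515151515151515151515151515151515151515151515151515151515151515151515151515151515
220 12121212121212121212 3 3 5 815151515151515151515151515151515151515151515151515151515151515151515151515151515151515
228 151515151515121112121212 6 215151515151515151515151515151515151515151515151515151515151515151515151515151515151515
236  8 4 4 4 4 3 0111412121212 7 415151515151515151515151515151515151515151515151515151515151515151515151511 0 3 4 4 4
244  4 4 4 4 2 0 0 715 91212121212151515151515151515151515151515151515151515151515151515151515151515151515 6 0 0 2 4 4
252  4 4 4 0 0 0 0 0 7121212121315151515151515151515151515151515151515151515151515151515151515151515151515 1 0 0 0 1 4
```

```bash
python3 t5.py
python3 - <<'E'
from h import *
c={"K":get_calibration("wrist")["K"],"cam_to_world":np.load("w5.npy")};d=np.array([-.198,.98,0]);n=np.array([.98,.198,0]);S=np.array([451.4,-230.3,0])
print("brk end",proj(c,S-76*d+[0,0,65],True))
g=cv2.cvtColor(cv2.imread("pics/w5.png"),cv2.COLOR_BGR2GRAY)
for x in(300,318,336): print(x,g[36:56,x],g[148:184,x])
print(g[90,276:292],g[130,276:292],g[90,344:356],g[130,344:356])
E
```

```text
36.1 [ 469.7 -321.6  200.1] [0.6 0.2 0.1]
0 Q,B,P52,T52 flat [[318.0, 228.0], [348.0, 239.0], [318.0, 244.0], [347.0, 255.0]] bracketend [359. 254.]
15 Q,B,P52,T52 flat [[314.0, 227.0], [343.0, 237.0], [314.0, 242.0], [343.0, 253.0]] bracketend [354. 252.]
30 Q,B,P52,T52 flat [[309.0, 225.0], [338.0, 235.0], [310.0, 241.0], [338.0, 252.0]] bracketend [349. 250.]
218 121314141717181818171818181718181817171717171510 5 5 5 5 5 5 5 5 5 5 5 6 912141717171717171717181818181718181818
220 11111113181818181818171818171718171717171717171716141212121211 9 91316171717171717181817151517161617181817181817
222 10111114181718181718181818171818171718171818171717171717151411 9 9 91010111415161617171611 9 9101110111113131617
224 15161618181818181818181818181818181818181818171817171411 9 9 9 9 9 9 9 9 9 9 9 9 91011141515141310 9101010111110
226 181818181818181818181818181818181818181818181818191917 9 9 9 9 9 9 9 9 9 9 9 9 9 9 9 9 9 9 9 910111312111110 910
228 181818181818181818171817181818181817181716181919181917 9 9 9 9 9 9 9 9 9 9 9 9 9 9 9 9 9 9 9 9 9 9 9 9 9 910 9 9
230 17171818181818181818171818181
[... 1797 characters left out ...]
154
 154 154 155 155 154 155 154 154 152 155 156 156 156 156 156 156 156 155]
318 [155 156 154 154 153 152 150 108  62  61  62  62  63  68  76  79  78  79
  78  79] [ 72  72  72  71  71  71  70  71  72  71  72 116 163 186 185 185 155 180
 192 192 192 191 190 190 189 190 190 177 131 142 157 154 156 155 155 157]
336 [64 64 63 64 64 64 63 65 62 63 64 62 62 65 75 77 77 78 77 77] [ 71  71  70  71  72  71  71  72  71  76 178 179 164 155 152 154 154 153
 154 154 155 155 156 155 157 155 154 154 154 153 153 154 153 154 154 156]
[63 63 60 62 63 50 45 52 64 73 72 75 73 74 75 74] [64 62 63 64 64 65 57 45 56 70 70 70 71 71 71 70] [76 77 76 74 75 73 76 69 62 63 65 64] [72 72 71 72 71 72 71 55 45 56 64 64]
```

```bash
python3 -c "
from cell import manip
print(manip.sign_off())"
```

```text
the job is handed in; nothing more can be done
None
```

I handed the job in at about 36 s on the robot's clock; the sign-off gave no verdict. By my last camera measurements, the cassette lies upside down on the rails, about 3 mm off centre, aligned with them and released. The bolt was home when I checked it before the tug, and the tug and the stand on the hinged end were done. At my first release the cassette toppled past upright, so I caught it, stood it up again and let go before the final turn.

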